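# Hang two sets of measuring cups on their hook stands

## Task

Hang up the measuring cups that stand on the worktop: round cups on the hook arm of the stand with the round foot, square cups on the arm of the stand with the square foot, each by threading its ring over the arm's tip and following the curve. Take every cup well round the bend, so that none is left on the quarter of the arm nearest the open tip, and let all hang freely and still. Leave the other things on the worktop where they are.

Things in the scene. Friction and masses are not known exactly. Their poses are not given: they have to be found in the camera images.
- round_large: loose steel measuring cup (round, 60 mm across, cup 48 mm high), 0.12 kg, stands upright, may be absent. Origin at the centre of its underside, z up. Above its ring it has a flat wooden grip plate, z = 102 to 146 mm, 14 mm thick along the cup's y, 22 mm wide along its x: pinch it across y. The same after a half turn about z
- round_large_ring (a point): centre of that cup's upright wire ring, 85 mm above the underside, on the cup's axis; held by a wire bail that rises from the rim in the cup's y-z plane. Inner diameter 23 mm, outer 36 mm, wire 6 mm; the hole runs along the cup's x. Hung up, the cup hangs upright from the top of its ring
- round_small: loose steel measuring cup (round, 48 mm across, cup 42 mm high), 0.12 kg, stands upright, may be absent. Origin at the centre of its underside, z up. Above its ring it has a flat wooden grip plate, z = 102 to 146 mm, 14 mm thick along the cup's y, 22 mm wide along its x: pinch it across y. The same after a half turn about z
- round_small_ring (a point): centre of that cup's upright wire ring, 85 mm above the underside, on the cup's axis; held by a wire bail that rises from the rim in the cup's y-z plane. Inner diameter 23 mm, outer 36 mm, wire 6 mm; the hole runs along the cup's x. Hung up, the cup hangs upright from the top of its ring
- square_large: loose steel measuring cup (square, 56 x 56 mm, cup 48 mm high), 0.12 kg, stands upright, may be absent. Origin at the centre of its underside, z up. Above its ring it has a flat wooden grip plate, z = 102 to 146 mm, 14 mm thick along the cup's y, 22 mm wide along its x: pinch it across y. The same after a half turn about z
- square_large_ring (a point): centre of that cup's upright wire ring, 85 mm above the underside, on the cup's axis; held by a wire bail that rises from the rim in the cup's y-z plane. Inner diameter 23 mm, outer 36 mm, wire 6 mm; the hole runs along the cup's x. Hung up, the cup hangs upright from the top of its ring
- square_small: loose steel measuring cup (square, 44 x 44 mm, cup 42 mm high), 0.12 kg, stands upright, may be absent. Origin at the centre of its underside, z up. Above its ring it has a flat wooden grip plate, z = 102 to 146 mm, 14 mm thick along the cup's y, 22 mm wide along its x: pinch it across y. The same after a half turn about z
- square_small_ring (a point): centre of that cup's upright wire ring, 85 mm above the underside, on the cup's axis; held by a wire bail that rises from the rim in the cup's y-z plane. Inner diameter 23 mm, outer 36 mm, wire 6 mm; the hole runs along the cup's x. Hung up, the cup hangs upright from the top of its ring
- round_stand: fixed hook stand with a round marble foot, 170 mm across, 12 mm thick; origin at the centre of the foot's underside, z up. A steel post, 12 mm thick, stands at x = +70 mm, y = 0 and rises to 136 mm; from its top a level curved hook arm runs round to a free tip; the next 0.4 m above it are free
- round_stand_arc (a point): centre of the arm's arc, 130 mm above the stand's origin; axes as the stand's. The arm is a level round bar 8 mm thick, its centre line at this height, a circular arc of 70 mm radius about this point, counter-clockwise seen from above, from the post (0 degrees, +x) over +y (90 degrees) to the free tip at 176 degrees (near -x)
- round_stand_tip (a point): centre of the ball, 12 mm in diameter, at the arm's free tip. A wall cabinet (0.63 m up) and a dish rack hang above and behind the stands: with the tool pointing down, keep the TCP below 0.29 m over the stands
- square_stand: fixed hook stand with a square marble foot, 160 x 160 mm, 12 mm thick; origin at the centre of the foot's underside, z up. A steel post, 12 mm thick, stands at x = +70 mm, y = 0 and rises to 136 mm; from its top a level curved hook arm runs round to a free tip; the next 0.4 m above it are free
- square_stand_arc (a point): centre of the arm's arc, 130 mm above the stand's origin; axes as the stand's. The arm is a level round bar 8 mm thick, its centre line at this height, a circular arc of 70 mm radius about this point, counter-clockwise seen from above, from the post (0 degrees, +x) over +y (90 degrees) to the free tip at 176 degrees (near -x)
- square_stand_tip (a point): centre of the ball, 12 mm in diameter, at the arm's free tip. A wall cabinet (0.63 m up) and a dish rack hang above and behind the stands: with the tool pointing down, keep the TCP below 0.29 m over the stands
- pepper_mill: dark wooden pepper mill, 58 mm across, 170 mm high, bystander; origin at the centre of its underside
- tuna_tin: flat steel tin, 66 mm across, 22 mm high, bystander; origin at the centre of its underside
- mug: white mug with black dots, 82 mm across without its handle, 91 mm high, bystander; origin at the centre of its underside

How it is judged:
By the outcome, as a careful person would: the job done as asked, in the order asked, and still so for the second after the job is handed in, with the robot touching nothing.
Of round_large, round_small, square_large, square_small only 3 to 4 are there at a start; the rules pass over those that are not, and their reading is None.
At some moment in a run one of round_large, round_small, square_large, square_small may be knocked a few centimetres aside while the robot is not near it.
It also fails if it takes over 210 s, if anything falls off the work surface, if the arm or the gripper's body presses on something with over 40 N, if the wrist force passes 120 N, or if a joint passes its speed limit or range.

## Robot

A 7-joint arm with a two-finger parallel gripper is mounted at the origin on a cart in front of the work surface, level with it; the furniture and walls round the work are solid. World frame = base frame: x ahead of the robot, y to its left, z up, the work surface at z = 0. Lengths are in m, angles in rad, forces in N, time in s.
With the tool pointing down it reaches from about 0.425 to 0.825 m from the base axis. Payload 3.6 kg.
Tool frame: the origin (TCP) lies between the finger pads, 19 mm behind the fingertips; this is the grasp point; z points along the fingers, y is the line along which they close (so a half turn about z gives the same grasp; the last joint's range is limited). The gripper opens to 85 mm and grips with 20 to 120 N. Pads are 22 mm wide; open, the fingers measure 114 mm over their backs; the gripper's body (76 mm by 85 mm) begins 54 mm behind the grasp point. The pads swing forward as they close: fully open they stand 13 mm farther back than shut.
Start: joints at [-1.222, 0.615, -0.013, 1.423, 0.008, 1.103, -0.04], TCP at [0.239, 0.605, 0.25] pointing down, gripper open.
Joint ranges: [-3.12, 3.12], [-0.3, 2.06], [-1.34, 1.32], [0.26, 2.42], [-1.36, 4.5], [0.01, 1.98], [-2.84, 2.84]. Speed limits (rad/s): [2.79, 2.79, 3.14, 3.14, 3.14, 3.14, 3.14].

## Interface

Orientations are given as a rotation vector (axis times angle).
In Python, from station import arm gives the robot as it stands.
- The arm moves only by the tool jog_arm, never from a script. Its argument "deltas" is a list that holds one entry, the list of rows, each a list of 4 numbers: the shift along the tool's x, y, z in m, then the turn about the tool's z in rad. A call has 1 to 10 rows; each row shifts and turns the commanded pose from where the row before left it, along the tool's axes as they then stand; what a row does not reach is not made up. A row lasts 1/10 s, in which the tool goes at most 50 mm and 8.59 degrees, less where a joint would pass 70% of its speed; a pose out of reach is approached as far as the arm can. A call is refused whole if a number of a shift passes 0.05 or a number of a turn 0.15, either way. A call with a gripper value outside its range is refused whole. "hand" is the finger opening in m, from 0 to 0.0854, set as the call begins (left out, the last holds). The fingers move at their own pace and stop on an object; "force" is the grip in N (left out, the last holds). Time passes only in rows, so rows that do not move let the fingers close. It gives the time, the measured TCP pose, the force, the opening and the grip force at its end, in the units of the state.
- arm.observe(): the state, without advancing time (a new reading comes with each control period).
- arm.read_camera(name): name is "scene" or "top" or "wrist"; returns a dict with "frame" (480x640x3 uint8, red, green, blue), "fx", "fy", "cx", "cy" (pixels), "R" (3x3) and "t" (3): a world point X has camera coordinates R X + t. Camera axes: x right, y down, z forward; pixel columns grow to the right and rows downward; lengths in m; the calibration is good to about 2 mm. The wrist camera is an equidistant fisheye: a pixel r from the principal point sees the ray r / f radians off the axis. A picture is of the moment at which its call begins. There is no depth.
- arm.close_job(): hands the job in; it is judged then, once.
The state is a dict: "time_s": time; "q": joint angles; "joint_velocities": joint speeds; "tau": joint torques, N m; "position": TCP position; "tcp_rot": TCP orientation; "force": force on the tool from outside, world axes, zero at the start; "ft_torque": the same for the moment, N m; "finger_gap": opening from 0.0 (shut) to 1.0 (fully open); "grip_force": force on a finger pad.
Only numpy, scipy, OpenCV 4.12 (cv2) and the standard library are available. Lean on these libraries where they do the work, as an engineer would, in place of code of your own. Each camera call takes 0.05 s, during which the arm holds its last target. There are 200 camera calls.

## Working session

There is one attempt and no reset: what is moved stays moved. The work goes in short steps, Python scripts to look and compute and a tool call to move; the robot and the scene stay as the last step left them, time stands still between calls to the robot, and variables do not carry over. Pictures are saved under pics/ and viewed, at most 14 in all, crops included, and the job is handed in when it is done.

Besides the shell and the picture viewer there is one more tool, called after "Emit:" by a JSON object that holds its "api" and its "payload", one argument or row to a line. jog_arm: Moves the arm, as the interface text tells. Its arguments: {"type":"object","properties":{"deltas":{"type":"array","items":{"type":"array","items":{"type":"array","items":{"type":"number"}}}},"hand":{"type":"number"},"force":{"type":"number"}},"required":["deltas"]}

```bash
ls; mkdir -p pics; python3 - <<'E'
from station import arm
import cv2,numpy as np
for n in("scene","top"):
    c=arm.read_camera(n); cv2.imwrite(f"pics/{n}0.png",c["frame"][:,:,::-1]); print(n,c["fx"],c["fy"],c["cx"],c["cy"],np.round(c["R"],3).tolist(),np.round(c["t"],3).tolist())
print(arm.observe())
E
```

```text
pics
scene 516.919011160659 516.919011160659 332.09698115056017 241.35273485831144 [[0.499, -0.866, 0.016], [-0.501, -0.304, -0.81], [0.707, 0.396, -0.586]] [-0.353, 0.328, 0.811]
top 445.25596414103717 445.25596414103717 313.7034484921135 235.12566997782267 [[-0.029, -1.0, 0.007], [-0.992, 0.028, -0.122], [0.121, -0.011, -0.993]] [-0.073, 0.582, 1.112]
{'time_s': 0.1, 'q': array([-1.22148591,  0.61587272, -0.01261584,  1.42473864,  0.00811265,
        1.10340458, -0.04037567]), 'joint_velocities': array([ 3.71337072e-05, -6.89439918e-04,  1.10282302e-03, -3.24159634e-03,
        9.15214459e-04, -9.53120241e-04, -6.01971464e-04]), 'tau': array([ 1.48894022e-03, -4.70385075e+01,  2.60444228e-01, -1.71571505e+01,
        1.00995184e-02,  5.83391025e-03,  2.06239122e-05]), 'position': array([0.23832279, 0.60404084, 0.24892135]), 'tcp_rot': array([-0.58663186, -3.08592436,  0.00367302]), 'force': array([ 0.94799166,  0.24784506, -1.19736742]), 'ft_torque': array([0.0353615 , 0.02203667, 0.01093216]), 'grip_force': 0.0, 'finger_gap': 0.9956584670597437}
```

View pics/scene0.png

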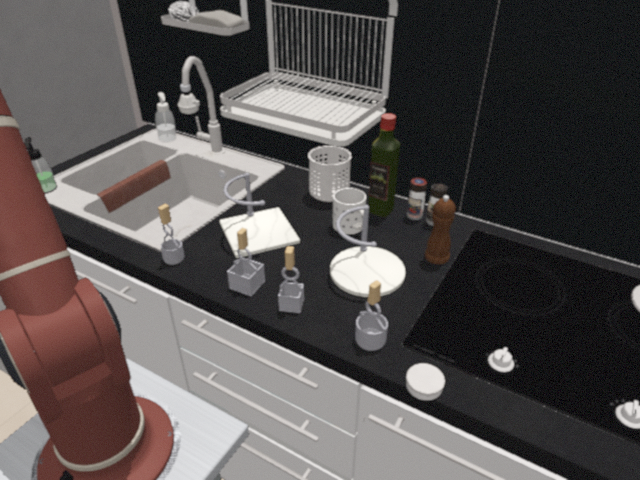

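View pics/top0.png

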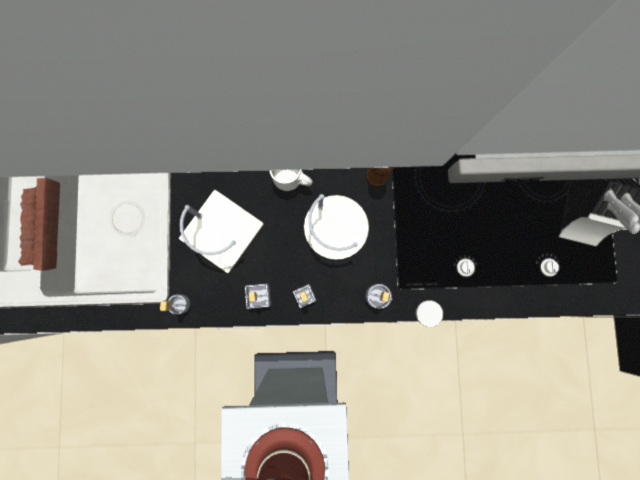

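Scene view: all four cups are there. From left to right: round_small (172,250), square_large (246,275), square_small (291,297), round_large (371,330). Stands: square (258,230), round (368,270). The top view shows the same order along row ~297, with the stands at (222,232) and (337,228). I'll enlarge both views.

```bash
python3 - <<'E'
import cv2
a=cv2.imread("pics/top0.png")[165:325,155:445]; cv2.imwrite("pics/topc.png",cv2.resize(a,(783,432),interpolation=cv2.INTER_CUBIC))
a=cv2.imread("pics/scene0.png")[160:360,150:417]; cv2.imwrite("pics/scenec.png",cv2.resize(a,(801//1-1,600),interpolation=cv2.INTER_CUBIC))
E
```

```text
(no output)
```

View pics/topc.png

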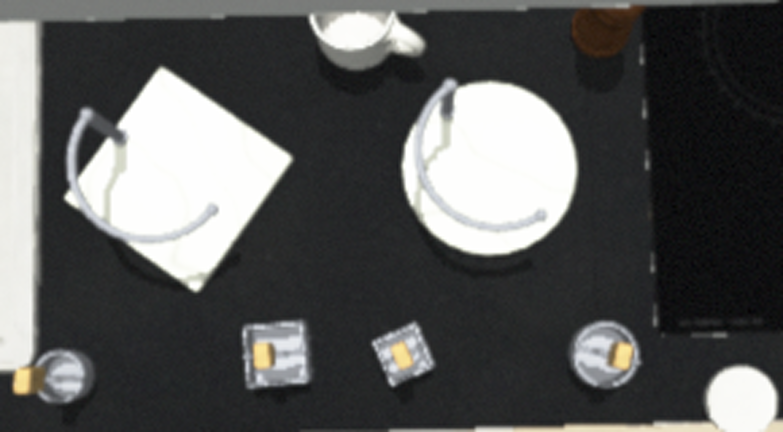

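View pics/scenec.png

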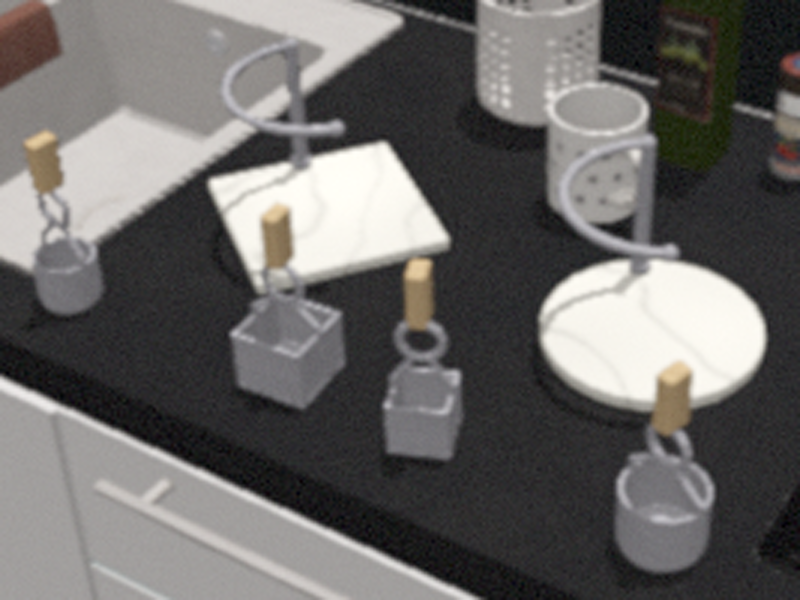

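The crops give the arm posts and tips. In topc: square stand post (86,113), tip (212,209), foot centre (179,178); round stand post (449,86), tip (541,215), foot centre (490,168). The wooden grips are at (28,380), (263,355), (401,355) and (621,354).

```bash
cat >h.py <<'E'
import numpy as np,cv2
def ray(c,u,v,fish=False):
    x,y=(u-c["cx"])/c["fx"],(v-c["cy"])/c["fy"]
    if fish:
        th=np.hypot(x,y); s=np.sin(th)/max(th,1e-9); d=np.array([x*s,y*s,np.cos(th)])
    else: d=np.array([x,y,1.])
    R=np.array(c["R"]);t=np.array(c["t"]); return -R.T@t,R.T@d
def onplane(c,u,v,z,fish=False):
    o,d=ray(c,u,v,fish); return o+d*(z-o[2])/d[2]
def wood(c):
    hsv=cv2.cvtColor(c["frame"],cv2.COLOR_RGB2HSV)
    m=cv2.inRange(hsv,(12,70,110),(28,255,255)); n,l,s,ce=cv2.connectedComponentsWithStats(m)
    return l,[(i,s[i],ce[i]) for i in range(1,n)]
E
python3 - <<'E'
from station import arm
from h import *
c=arm.read_camera("top");s=arm.read_camera("scene")
P=lambda u,v:(155+u/2.7,165+v/2.7)
for n,p,z in[("sqpost",(86,113),.136),("sqtip",(212,209),.13),("sqfoot",(179,178),.012),("rdpost",(449,86),.136),("rdtip",(541,215),.13),("rdfoot",(490,168),.012),
 ("rs",(63,375),.042),("sl",(277,355),.048),("ss",(403,354),.042),("rl",(605,354),.048),("rs_grip",(28,381),.146),("sl_grip",(263,353),.146),("ss_grip",(401,354),.146),("rl_grip",(622,353),.146),("mill",(603,30),.17),("mug",(355,30),.091)]:
    print(n,np.round(onplane(c,*P(*p),z)[:2],3))
Q=lambda u,v:(150+u/3,160+v/3)
for n,p,z in[("sqpost",(291,44),.136),("sqtip",(340,128),.13),("rdpost",(645,142),.136),("rdtip",(672,251),.13),("rs_grip",(44,163),.124),("sl_grip",(277,237),.124),("ss_grip",(418,294),.124),("rl_grip",(673,398),.124)]:
    print(n,np.round(onplane(s,*Q(*p),z)[:2],3))
w=arm.read_camera("wrist"); print(w["fx"],w["cx"],w["cy"])
E
```

```text
sqpost [0.643 0.21 ]
sqtip [0.556 0.101]
sqfoot [0.601 0.153]
rdpost [ 0.659 -0.109]
rdtip [ 0.543 -0.186]
rdfoot [ 0.602 -0.15 ]
rs [0.415 0.255]
sl [0.427 0.056]
ss [ 0.425 -0.061]
rl [ 0.419 -0.249]
rs_grip [0.413 0.254]
sl_grip [0.431 0.056]
ss_grip [ 0.426 -0.061]
rl_grip [ 0.422 -0.248]
mill [ 0.697 -0.241]
mug [ 0.723 -0.025]
sqpost [0.638 0.203]
sqtip [0.561 0.098]
rdpost [ 0.655 -0.112]
rdtip [ 0.549 -0.187]
rs_grip [0.416 0.259]
sl_grip [0.431 0.057]
ss_grip [ 0.427 -0.062]
rl_grip [ 0.421 -0.251]
371.64829954431775 323.4412689455501 236.68297365615865
```

Emit:
{"api": "jog_arm", "payload": {
  "deltas": [
    [[-0.029, -0.026, 0, 0], [-0.029, -0.026, 0, 0], [-0.029, -0.026, 0, 0], [-0.029, -0.026, 0, 0], [-0.029, -0.026, 0, 0], [-0.029, -0.026, 0, 0], [-0.029, -0.026, 0, 0], [-0.029, -0.026, 0, 0], [-0.029, -0.026, 0, 0], [-0.015, -0.01, 0, 0]]
  ]
}}

```text
time_s: 1.25
position: [0.4074, 0.272, 0.2502]
tcp_rot: [0.595, 3.084, -0.003]
force: [0.3, 0.9, -0.1]
finger_gap: 1.002
grip_force: 0.0
```

```bash
cat >>h.py <<'E'
from scipy.spatial.transform import Rotation as Ro
def pose(st):
    R=Ro.from_rotvec(st["tcp_rot"]).as_matrix(); return np.array(st["position"]),R,np.degrees(np.arctan2(R[1,0],R[0,0]))
def go(st,xyz,yaw=None):
    p,R,y=pose(st); d=R.T@(np.array(xyz)-p)
    t=0 if yaw is None else -np.radians((yaw-y+180)%360-180)
    print("pos",p.round(4),"yaw",y.round(1),"q7",round(st["q"][6],2),"F",np.round(st["force"],1),"gap",round(st["finger_gap"]*85.4,1),"t",round(st["time_s"],1)); print("delta",d.round(4),"turn",round(t,3))
E
python3 - <<'E'
from station import arm
from h import *
w=arm.read_camera("wrist"); cv2.imwrite("pics/w1.png",w["frame"][:,:,::-1])
go(arm.observe(),[.415,.256,.13])
l,b=wood(w)
for i,s,ce in b:
    if s[4]>80: print(s,ce.round(1),onplane(w,*ce,.146,True).round(3))
print((-np.array(w["R"]).T@w["t"]).round(3))
E
```

```text
pos [0.4091 0.2703 0.2502] yaw 158.0 q7 0.57 F [ 0.6 -2.5 -0.6] gap 85.1 t 1.3
delta [-0.0105 -0.0108  0.1203] turn 0
[299 241  27  35 697] [312.3 258.2] [0.414 0.262 0.146]
[ 20 364  19  20 179] [ 28.6 373.8] [ 0.426 -0.055  0.146]
[0.347 0.297 0.373]
```

View pics/w1.png

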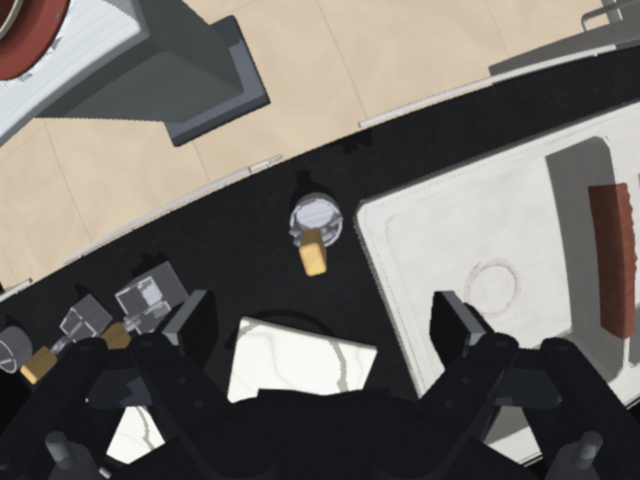

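Wrist view: the round_small wooden grip is at (312,255) and its cup at (316,220). The square cups are at left and the square foot below. Next I measure the grip's top face for its yaw.

```bash
cat >>h.py <<'E'
def crop(w,u,v,name,h=32,k=12):
    u,v=int(u),int(v);a=w["frame"][max(v-h,0):v+h,max(u-h,0):u+h,::-1]
    cv2.imwrite(name,cv2.resize(a,None,fx=k,fy=k,interpolation=cv2.INTER_CUBIC)); print(name,"origin",max(u-h,0),max(v-h,0),"k",k)
E
python3 - <<'E'
from station import arm
from h import *
w=arm.read_camera("wrist"); crop(w,314,240,"pics/w1c.png",48,9)
hsv=cv2.cvtColor(w["frame"],cv2.COLOR_RGB2HSV)
print(hsv[238:280:3,298:328:3,2])
E
```

```text
pics/w1c.png origin 266 192 k 9
[[112 114 103 104 108 113 120 103  99 125]
 [139 125 120 144 173 195 197 161 100 111]
 [ 42 141 197 217 227 229 228 204 108 101]
 [ 34 165 229 236 234 230 231 217 135 102]
 [ 36 122 226 234 229 230 231 222 175 105]
 [ 37  67 211 228 228 231 230 229 207 109]
 [ 35  40 177 225 229 229 230 237 223 130]
 [ 36  37 119 219 229 229 236 238 229 171]
 [ 37  36  63 205 227 234 237 237 235 210]
 [ 38  37  40 175 230 237 237 237 239 223]
 [ 37  37  37 139 228 236 234 233 223 156]
 [ 37  37  37  54 170 185 155  97  45  37]
 [ 38  37  38  38  38  39  38  37  37  37]
 [ 36  37  37  38  38  38  41  39  37  38]]
```

View pics/w1c.png

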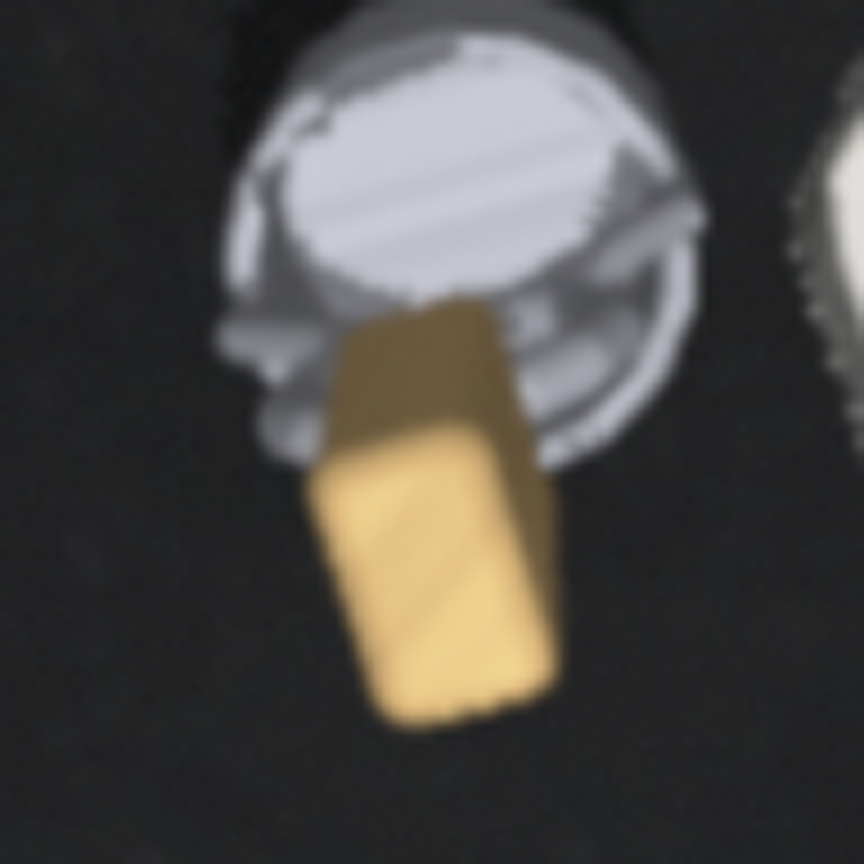

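The top face is bright (V>165) and the sides are dark, so a threshold plus minAreaRect on the z=0.146 plane gives centre and yaw.

```bash
cat >>h.py <<'E'
def grips(w,z=.146):
    hsv=cv2.cvtColor(w["frame"],cv2.COLOR_RGB2HSV); m=cv2.inRange(hsv,(10,50,165),(30,255,255))
    m=cv2.morphologyEx(m,cv2.MORPH_OPEN,np.ones((3,3)))
    for k in cv2.findContours(m,cv2.RETR_EXTERNAL,cv2.CHAIN_APPROX_NONE)[0]:
        if not 150<cv2.contourArea(k)<6000: continue
        P=np.array([onplane(w,*q,z,True)[:2]*1000 for q in k[:,0].astype(float)],np.float32)
        (c,s,a)=cv2.minAreaRect(P)
        if s[0]<s[1]: a+=90
        if max(s)<45: print("px",k[:,0].mean(0).round(),"centre",np.round(np.array(c)/1000,4),"size",np.round(sorted(s),1),"yaw(x) mod180",round(a%180,1))
E
python3 - <<'E'
from station import arm
from h import *
w=arm.read_camera("wrist"); grips(w)
E
```

```text
px [311. 259.] centre [0.4152 0.2617] size [12.7 20.4] yaw(x) mod180 173.6
```

```bash
python3 - <<'E'
from station import arm
from h import *
go(arm.observe(),[.4155,.2615,.13],173.6)
E
```

```text
pos [0.4064 0.2754 0.2501] yaw 158.3 q7 0.56 F [-1.   1.2 -0.9] gap 85.4 t 1.4
delta [-0.0136 -0.0095  0.1201] turn -0.267
```

Emit:
{"api": "jog_arm", "payload": {
  "deltas": [
    [[-0.003, -0.002, 0.01, -0.06], [-0.003, -0.002, 0.01, -0.06], [-0.003, -0.002, 0.01, -0.06], [-0.003, -0.002, 0.01, -0.06], [0, 0, 0.01, -0.03], [0, 0, 0, 0], [0, 0, 0, 0]]
  ]
}}

```text
time_s: 2.1
position: [0.4144, 0.2663, 0.2]
tcp_rot: [-0.165, -3.137, -0.0]
force: [-0.4, -0.1, 0.6]
finger_gap: 0.999
grip_force: 0.0
```

```bash
python3 - <<'E'
from station import arm
from h import *
for i in range(3):
    go(arm.observe(),[.4155,.2615,.13],173.6); w=arm.read_camera("wrist"); grips(w)
E
```

```text
pos [0.4144 0.2663 0.2   ] yaw 174.0 q7 0.82 F [-0.4 -0.1  0.6] gap 85.3 t 2.1
delta [-0.0016 -0.0047  0.07  ] turn 0.007
px [ 31. 312.] centre [0.4294 0.0615] size [13.7 20.3] yaw(x) mod180 3.8
px [313. 273.] centre [0.4159 0.2611] size [12.6 18. ] yaw(x) mod180 174.1
pos [0.4147 0.2662 0.2003] yaw 174.0 q7 0.82 F [-0.2 -0.3 -0.2] gap 85.5 t 2.1
delta [-0.0012 -0.0047  0.0703] turn 0.007
px [ 31. 312.] centre [0.4294 0.0614] size [13.6 20.6] yaw(x) mod180 5.1
px [313. 272.] centre [0.4158 0.2612] size [12.4 18. ] yaw(x) mod180 174.0
pos [0.4149 0.2661 0.2004] yaw 174.0 q7 0.82 F [-0.5 -0.4 -0.1] gap 85.4 t 2.2
delta [-0.001  -0.0046  0.0704] turn 0.006
px [ 31. 311.] centre [0.4294 0.0615] size [13.6 20.4] yaw(x) mod180 5.2
px [313. 272.] centre [0.4161 0.2611] size [12.4 18. ] yaw(x) mod180 174.0
```

Emit:
{"api": "jog_arm", "payload": {
  "deltas": [
    [[-0.001, -0.0045, 0.01, 0], [0, 0, 0.015, 0], [0, 0, 0.015, 0], [0, 0, 0.015, 0], [0, 0, 0.01, 0], [0, 0, 0.005, 0], [0, 0, 0, 0], [0, 0, 0, 0]]
  ]
}}

```text
time_s: 3.05
position: [0.4158, 0.2609, 0.1303]
tcp_rot: [0.166, 3.137, 0.001]
force: [-0.0, -0.1, 0.3]
finger_gap: 0.995
grip_force: 0.0
```

Emit:
{"api": "jog_arm", "payload": {
  "deltas": [
    [[0, 0, 0, 0], [0, 0, 0, 0], [0, 0, 0, 0], [0, 0, 0, 0], [0, 0, 0, 0], [0, 0, 0, 0], [0, 0, 0, 0], [0, 0, 0, 0], [0, 0, 0, 0], [0, 0, 0, 0]]
  ],
  "hand": 0,
  "force": 50
}}

```text
time_s: 4.05
position: [0.4157, 0.2609, 0.1302]
tcp_rot: [0.166, 3.137, 0.001]
force: [-0.3, -0.7, 2.4]
finger_gap: 0.156
grip_force: 49.2
```

Emit:
{"api": "jog_arm", "payload": {
  "deltas": [
    [[0, 0, -0.01, 0], [0, 0, -0.02, 0], [0, 0, -0.02, 0], [0, 0, -0.02, 0], [0, 0, -0.02, 0], [0, 0, -0.01, 0], [0, 0, 0, 0], [0, 0, 0, 0]]
  ]
}}

```text
time_s: 4.85
position: [0.4149, 0.2604, 0.2294]
tcp_rot: [-0.166, -3.136, 0.002]
force: [-0.3, 0.1, -2.0]
finger_gap: 0.158
grip_force: 48.8
```

```bash
python3 - <<'E'
from station import arm
from h import *
go(arm.observe(),[.568,-.228,.23],121)
w=arm.read_camera("wrist"); cv2.imwrite("pics/w2.png",w["frame"][:,:,::-1])
E
```

```text
pos [0.4149 0.2604 0.2294] yaw 173.9 q7 0.83 F [-0.3  0.1 -2. ] gap 13.5 t 4.8
delta [-2.038e-01 -4.695e-01 -4.000e-04] turn 0.924
```

View pics/w2.png

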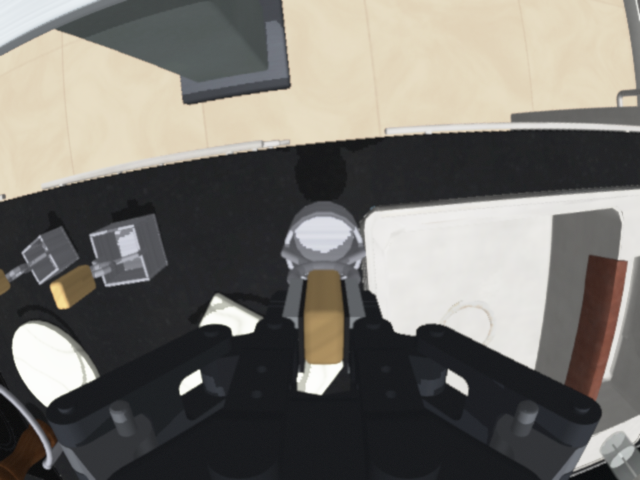

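round_small is held between the pads: its grip is at (322,315) with the ring and cup in line above. Now I carry it to the round stand.

Emit:
{"api": "jog_arm", "payload": {
  "deltas": [
    [[-0.035, 0.0035, -0.02, 0], [-0.035, 0.0035, -0.02, 0], [0, 0, 0, 0.115], [0, 0, 0, 0.115], [0, 0, 0, 0.115], [0, 0, 0, 0.115], [0, 0, 0, 0.115], [0, 0, 0, 0.115], [0, 0, 0, 0.115], [0, 0, 0, 0.119]]
  ]
}}

```text
time_s: 5.9
position: [0.4851, 0.2601, 0.2684]
tcp_rot: [-1.553, -2.729, 0.005]
force: [0.2, 0.6, -1.3]
finger_gap: 0.156
grip_force: 49.0
```

Emit:
{"api": "jog_arm", "payload": {
  "deltas": [
    [[-0.02, -0.012, 0, 0], [-0.036, -0.022, 0, 0], [-0.036, -0.022, 0, 0], [-0.036, -0.022, 0, 0], [-0.036, -0.022, 0, 0], [-0.036, -0.022, 0, 0], [-0.036, -0.022, 0, 0], [-0.036, -0.022, 0, 0], [-0.036, -0.022, 0, 0], [-0.03, -0.018, 0, 0]]
  ]
}}

```text
time_s: 6.9
position: [0.4822, -0.138, 0.2688]
tcp_rot: [-1.549, -2.731, 0.003]
force: [0.6, 0.5, -0.7]
finger_gap: 0.157
grip_force: 49.0
```

```bash
python3 - <<'E'
from station import arm
from h import *
go(arm.observe(),[.568,-.228,.27],121)
E
```

```text
pos [ 0.4822 -0.138   0.2688] yaw 120.9 q7 0.91 F [ 0.6  0.5 -0.7] gap 13.4 t 6.9
delta [-0.1213  0.0274 -0.0014] turn -0.002
```

Emit:
{"api": "jog_arm", "payload": {
  "deltas": [
    [[-0.025, -0.015, 0, 0], [-0.025, -0.015, 0, 0], [-0.027, -0.0165, 0, 0], [-0.011, 0.018, 0, 0], [-0.011, 0.018, 0, 0], [-0.011, 0.019, 0, 0], [-0.011, 0.019, 0, 0], [0, 0, 0, 0], [0, 0, 0, 0]]
  ]
}}

```text
time_s: 7.8
position: [0.5684, -0.2247, 0.2682]
tcp_rot: [-1.544, -2.731, 0.002]
force: [-0.4, 0.1, -1.3]
finger_gap: 0.156
grip_force: 49.2
```

```bash
python3 - <<'E'
from station import arm
from h import *
go(arm.observe(),[.568,-.228,.175],121)
w=arm.read_camera("wrist"); cv2.imwrite("pics/w3.png",w["frame"][:,:,::-1])
s=arm.read_camera("scene"); cv2.imwrite("pics/s3.png",cv2.resize(s["frame"][150:350,280:480,::-1],(600,600),interpolation=cv2.INTER_CUBIC))
c=arm.read_camera("top")
# foot ellipse centres from white mask
hsv=cv2.cvtColor(c["frame"],cv2.COLOR_RGB2HSV); m=cv2.inRange(hsv,(0,0,225),(180,25,255))
for k in cv2.findContours(m,cv2.RETR_EXTERNAL,cv2.CHAIN_APPROX_NONE)[0]:
    if cv2.contourArea(k)>1200:
        h=cv2.convexHull(k); P=np.array([onplane(c,*q,.012)[:2]*1000 for q in h[:,0].astype(float)],np.float32)
        print(cv2.minEnclosingCircle(P),cv2.minAreaRect(P))
E
```

```text
pos [ 0.5684 -0.2247  0.2682] yaw 121.0 q7 1.04 F [-0.4  0.1 -1.3] gap 13.3 t 7.8
delta [-0.0029 -0.0018  0.0932] turn 0.0
((68.1716537475586, 111.74474334716797), 94.97513580322266) ((66.9645767211914, 111.76151275634766), (92.77953338623047, 168.18673706054688), 88.2322769165039)
((603.2342529296875, -148.9442901611328), 83.98607635498047) ((599.8101196289062, -158.03286743164062), (131.32188415527344, 167.0251922607422), 68.20404052734375)
((608.072021484375, 150.07662963867188), 102.56153106689453) ((601.9244384765625, 154.70465087890625), (158.12075805664062, 158.175048828125), 53.66651916503906)
((591.277099609375, 509.24639892578125), 269.7716369628906) ((592.3333740234375, 510.8792724609375), (429.97601318359375, 337.008056640625), 89.8622055053711)
```

View pics/w3.png

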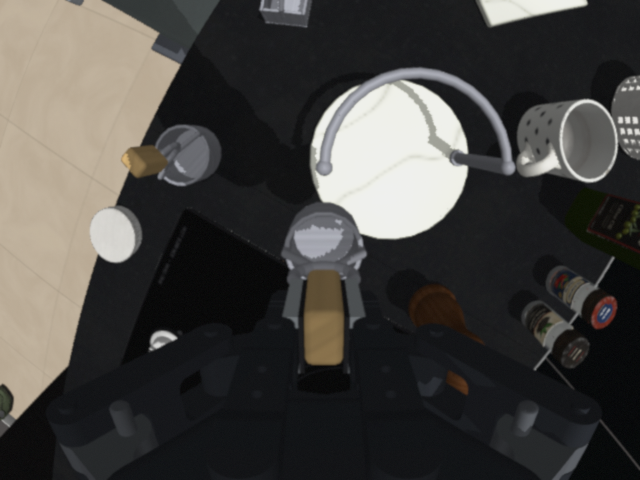

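View pics/s3.png

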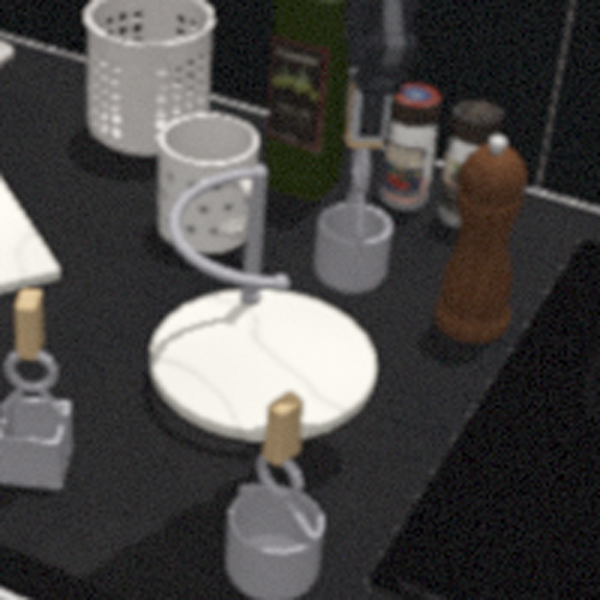

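Wrist view w3: the round stand's ball tip is at (324,168), the post top at (508,167), and the arc apex near (417,73). The held cup is at (322,240). Scene view s3 shows the cup clear of the stand, with the mill at right.

```bash
python3 - <<'E'
from station import arm
from h import *
w=arm.read_camera("wrist")
pts=[(324,168),(329,137),(345,108),(380,81),(417,73),(455,83),(488,115),(505,150)]
P=np.array([onplane(w,*q,.13,True)[:2] for q in pts]); print(P.round(4))
A=np.c_[2*P,np.ones(len(P))]; s=np.linalg.lstsq(A,(P**2).sum(1),rcond=None)[0]; print("c",s[:2],"r",np.sqrt(s[2]+s[:2]@s[:2]))
print("tip ang",np.degrees(np.arctan2(*(P[0]-s[:2])[::-1])))
hsv=cv2.cvtColor(w["frame"],cv2.COLOR_RGB2HSV); m=cv2.inRange(hsv,(0,0,215),(180,30,255))
for k in cv2.findContours(m,cv2.RETR_EXTERNAL,cv2.CHAIN_APPROX_NONE)[0]:
    if cv2.contourArea(k)>5000:
        Q=np.array([onplane(w,*q,.012,True)[:2]*1000 for q in cv2.convexHull(k)[:,0].astype(float)],np.float32); print(cv2.minEnclosingCircle(Q))
E
```

```text
[[ 0.5454 -0.1861]
 [ 0.5371 -0.1655]
 [ 0.5361 -0.1421]
 [ 0.5468 -0.1122]
 [ 0.566  -0.092 ]
 [ 0.5934 -0.0815]
 [ 0.6276 -0.0863]
 [ 0.6541 -0.1   ]]
c [ 0.60488461 -0.15029277] r 0.06946076875750361
tip ang -148.9399163550405
((607.2694091796875, -152.02867126464844), 81.71085357666016)
```

Emit:
{"api": "jog_arm", "payload": {
  "deltas": [
    [[0, -0.001, 0.015, 0], [0, 0, 0.02, 0], [0, 0, 0.02, 0], [0, 0, 0.02, 0], [0, 0, 0.015, 0], [0, 0, 0.003, 0], [0, 0, 0, 0], [0, 0, 0, 0]]
  ]
}}

```text
time_s: 8.8
position: [0.5688, -0.226, 0.1782]
tcp_rot: [1.546, 2.732, 0.0]
force: [0.9, -0.5, -1.3]
finger_gap: 0.161
grip_force: 49.2
```

```bash
python3 - <<'E'
from station import arm
from h import *
go(arm.observe(),[.544,-.1858,.175],121)
w=arm.read_camera("wrist"); cv2.imwrite("pics/w4.png",w["frame"][60:340,180:500,::-1])
print(onplane(w,324,168,.13,True))
E
```

```text
pos [ 0.5688 -0.226   0.1782] yaw 121.0 q7 1.07 F [ 0.9 -0.5 -1.3] gap 13.7 t 8.8
delta [ 0.0473 -0.0006  0.0031] turn -0.0
[ 0.54275699 -0.18064802  0.13      ]
```

View pics/w4.png

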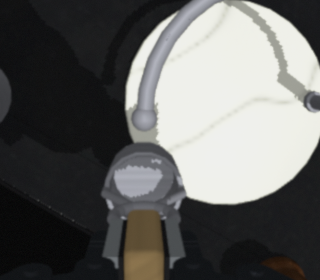

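The ball is at (324,179), in line with the grip at column ~324. The ring can go straight forward over it.

Emit:
{"api": "jog_arm", "payload": {
  "deltas": [
    [[0, 0, 0.003, 0], [0.008, 0, 0, 0], [0.008, 0, 0, 0], [0.008, 0, 0, 0], [0.008, 0, 0, 0], [0.008, 0, 0, 0], [0.0073, 0, 0, 0], [0, 0, 0, 0], [0, 0, 0, 0]]
  ]
}}

```text
time_s: 9.75
position: [0.5442, -0.185, 0.1742]
tcp_rot: [1.546, 2.734, -0.0]
force: [-0.2, -0.1, -1.3]
finger_gap: 0.154
grip_force: 49.2
```

```bash
python3 - <<'E'
from station import arm
from h import *
go(arm.observe(),[.544,-.1858,.175],121)
s=arm.read_camera("scene"); cv2.imwrite("pics/s5.png",cv2.resize(s["frame"][150:300,320:470,::-1],(600,600),interpolation=cv2.INTER_CUBIC))
E
```

```text
pos [ 0.5442 -0.185   0.1742] yaw 121.0 q7 1.02 F [-0.2 -0.1 -1.3] gap 13.1 t 9.8
delta [-0.0006 -0.0005 -0.0008] turn 0.0
```

View pics/s5.png

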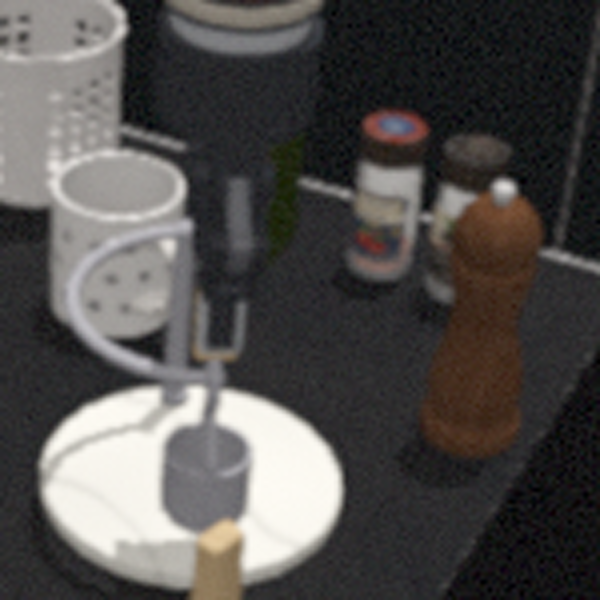

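The ring encloses the ball at (215,378) with no contact force. Now I follow the arc.

Emit:
{"api": "jog_arm", "payload": {
  "deltas": [
    [[0.007, 0.0003, 0, 0.1], [0.007, 0.0003, 0, 0.1], [0.007, 0.0003, 0, 0.1], [0.007, 0.0003, 0, 0.1], [0.007, 0.0003, 0, 0.1], [0.007, 0.0003, 0, 0.1], [0.007, 0.0003, 0, 0.1], [0.007, 0.0003, 0, 0.1], [0, 0, 0, 0], [0, 0, 0, 0]]
  ]
}}

```text
time_s: 10.8
position: [0.5361, -0.1315, 0.174]
tcp_rot: [2.487, 1.918, -0.001]
force: [0.5, -0.3, -1.7]
finger_gap: 0.158
grip_force: 49.2
```

```bash
cat >>h.py <<'E'
RC,RY=(.604,-.1497),35; SC,SY=(.602,.1540),53.5
def arc(st,C,Y):
    p,R,y=pose(st); d=p[:2]-C; th=np.degrees(np.arctan2(d[1],d[0]))-Y
    print("radius",np.hypot(*d).round(4),"phi",round(th%360,1),"tool phi",round((y+90-Y)%360,1))
    ph=np.radians(Y+(y+90-Y)); tgt=np.array([C[0]+.07*np.cos(ph),C[1]+.07*np.sin(ph),.175]); go(st,tgt)
E
python3 - <<'E'
from station import arm
from h import *
arc(arm.observe(),RC,RY)
E
```

```text
radius 0.0703 phi 130.0 tool phi 130.3
pos [ 0.5361 -0.1315  0.174 ] yaw 75.3 q7 0.31 F [ 0.5 -0.3 -1.7] gap 13.5 t 10.8
delta [-0.0004  0.0003 -0.001 ] turn 0
```

Emit:
{"api": "jog_arm", "payload": {
  "deltas": [
    [[0.007, 0.0003, 0, 0.1], [0.007, 0.0003, 0, 0.1], [0.007, 0.0003, 0, 0.1], [0.007, 0.0003, 0, 0.1], [0.007, 0.0003, 0, 0.1], [0.007, 0.0003, 0, 0.1], [0.007, 0.0003, 0, 0.1], [0.007, 0.0003, 0, 0.1], [0, 0, 0, 0], [0, 0, 0, 0]]
  ]
}}

```text
time_s: 11.8
position: [0.5688, -0.0884, 0.1739]
tcp_rot: [3.038, 0.799, -0.001]
force: [0.1, 0.8, -1.4]
finger_gap: 0.159
grip_force: 49.2
```

```bash
python3 - <<'E'
from station import arm
from h import *
arc(arm.observe(),RC,RY)
E
```

```text
radius 0.0707 phi 84.9 tool phi 84.5
pos [ 0.5688 -0.0884  0.1739] yaw 29.5 q7 -0.41 F [ 0.1  0.8 -1.4] gap 13.6 t 11.8
delta [ 0.0005  0.0007 -0.0011] turn 0
```

Emit:
{"api": "jog_arm", "payload": {
  "deltas": [
    [[0.007, 0.0003, 0, 0.1], [0.007, 0.0003, 0, 0.1], [0.007, 0.0003, 0, 0.1], [0.007, 0.0003, 0, 0.1], [0.007, 0.0003, 0, 0.1], [0.007, 0.0003, 0, 0.1], [0.007, 0.0003, 0, 0.1], [0.005, 0.0003, 0, 0.07], [0, 0, 0, 0], [0, 0, 0, 0]]
  ]
}}

```text
time_s: 12.8
position: [0.6207, -0.0814, 0.174]
tcp_rot: [3.116, -0.402, -0.001]
force: [0.2, 0.3, -1.0]
finger_gap: 0.152
grip_force: 49.2
```

```bash
python3 - <<'E'
from station import arm
from h import *
arc(arm.observe(),RC,RY)
E
```

```text
radius 0.0703 phi 41.2 tool phi 40.3
pos [ 0.6207 -0.0814  0.174 ] yaw -14.7 q7 -1.09 F [ 0.2  0.3 -1. ] gap 13.0 t 12.8
delta [ 0.0011  0.0003 -0.001 ] turn 0
```

Emit:
{"api": "jog_arm", "payload": {
  "deltas": [
    [[0, 0, 0.002, 0], [0, 0, 0.002, 0], [0, 0, 0.0015, 0], [0, 0, 0.001, 0], [0, 0, 0, 0], [0, 0, 0, 0]]
  ]
}}

```text
time_s: 13.4
position: [0.6213, -0.0808, 0.1675]
tcp_rot: [3.115, -0.404, 0.0]
force: [0.2, 0.1, -1.3]
finger_gap: 0.156
grip_force: 49.4
```

```bash
python3 - <<'E'
from station import arm
from h import *
arc(arm.observe(),RC,RY)
E
```

```text
radius 0.071 phi 40.9 tool phi 40.2
pos [ 0.6213 -0.0808  0.1675] yaw -14.8 q7 -1.09 F [ 0.2  0.1 -1.3] gap 13.3 t 13.4
delta [ 0.0009  0.001  -0.0075] turn 0
```

Emit:
{"api": "jog_arm", "payload": {
  "deltas": [
    [[0, 0, 0.001, 0], [0, 0, 0, 0], [0, 0, 0, 0]]
  ]
}}

```text
time_s: 13.7
position: [0.6214, -0.0809, 0.1671]
tcp_rot: [-3.115, 0.404, -0.001]
force: [-2.6, 0.4, 3.9]
finger_gap: 0.157
grip_force: 50.0
```

Emit:
{"api": "jog_arm", "payload": {
  "deltas": [
    [[0, 0, 0.001, 0], [0, 0, 0, 0], [0, 0, 0, 0]]
  ]
}}

```text
time_s: 14.0
position: [0.6214, -0.0809, 0.1669]
tcp_rot: [-3.115, 0.404, -0.001]
force: [-2.2, 0.9, 7.6]
finger_gap: 0.156
grip_force: 50.8
```

Contact at 0.167, as predicted. I release gently, in steps to avoid dragging, and rise.

Emit:
{"api": "jog_arm", "payload": {
  "deltas": [
    [[0, 0, -0.001, 0], [0, 0, 0, 0], [0, 0, 0, 0], [0, 0, 0, 0], [0, 0, 0, 0], [0, 0, 0, 0], [0, 0, 0, 0], [0, 0, 0, 0], [0, 0, 0, 0], [0, 0, 0, 0]]
  ],
  "hand": 0.06
}}

```text
time_s: 15.0
position: [0.6213, -0.0808, 0.1665]
tcp_rot: [3.115, -0.404, 0.0]
force: [-0.9, 0.9, -0.9]
finger_gap: 0.7
grip_force: 0.0
```

Emit:
{"api": "jog_arm", "payload": {
  "deltas": [
    [[0, 0, -0.01, 0], [0, 0, -0.02, 0], [0, 0, -0.025, 0], [0, 0, -0.025, 0], [0, 0, -0.025, 0], [0, 0, 0, 0], [0, 0, 0, 0]]
  ]
}}

```text
time_s: 15.7
position: [0.6214, -0.0809, 0.2723]
tcp_rot: [-3.115, 0.405, -0.002]
force: [-0.4, 0.7, -0.4]
finger_gap: 0.699
grip_force: 0.0
```

```bash
python3 - <<'E'
from station import arm
from h import *
go(arm.observe(),[.421,-.25,.24])
w=arm.read_camera("wrist"); grips(w,.183)
s=arm.read_camera("scene"); c=arm.read_camera("top")
a=cv2.resize(s["frame"][150:350,150:450,::-1],(720,480))
cv2.imwrite("pics/s6.png",a); 
for n,k in(("top",c),("scene",s)):
    l,b=wood(k)
    print(n,[(ce.round(0).tolist(),onplane(k,*ce,.130)[:2].round(3).tolist()) for i,st,ce in b if 25<st[4]<500])
E
```

```text
pos [ 0.6214 -0.0809  0.2723] yaw -14.8 q7 -1.18 F [-0.4  0.7 -0.4] gap 59.7 t 15.7
delta [-0.1506  0.2147  0.032 ] turn 0
px [322. 248.] centre [ 0.6236 -0.08  ] size [11.9 20. ] yaw(x) mod180 165.5
top [([310.0, 213.0], [0.622, -0.081]), ([252.0, 296.0], [0.429, 0.059]), ([304.0, 296.0], [0.425, -0.061]), ([385.0, 296.0], [0.42, -0.249])]
scene [([346.0, 200.0], [0.671, -0.057]), ([242.0, 239.0], [0.425, 0.052]), ([289.0, 257.0], [0.422, -0.064]), ([374.0, 293.0], [0.414, -0.253])]
```

View pics/s6.png

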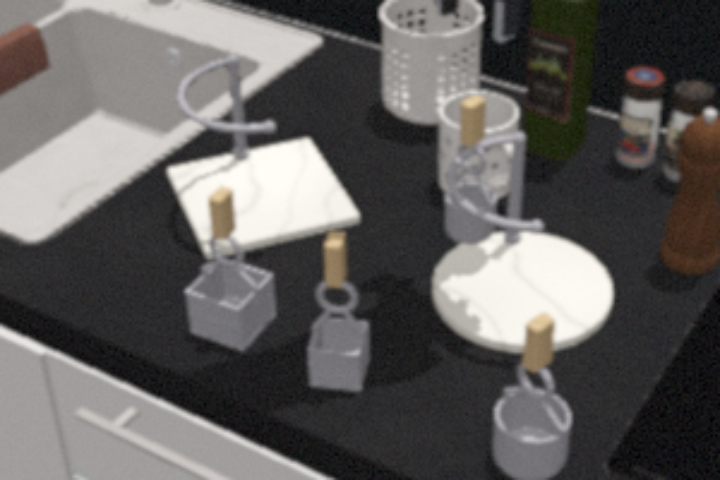

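The cup hangs upright at φ≈41° (grip at (470,120) in s6), and everything else is in place. Next is round_large.

Emit:
{"api": "jog_arm", "payload": {
  "deltas": [
    [[-0.02, 0.029, 0, 0], [-0.028, 0.04, 0, 0], [-0.028, 0.04, 0, 0], [-0.028, 0.04, 0, 0], [-0.028, 0.04, 0, 0], [-0.019, 0.026, 0, 0], [0, 0, 0.005, -0.14], [0, 0, 0.005, -0.14], [0, 0, 0.005, -0.14], [0, 0, 0.005, -0.14]]
  ],
  "hand": 0.085
}}

```text
time_s: 16.85
position: [0.4199, -0.2497, 0.2506]
tcp_rot: [-3.104, -0.481, 0.002]
force: [-0.6, 0.6, 0.1]
finger_gap: 0.995
grip_force: 0.0
```

Emit:
{"api": "jog_arm", "payload": {
  "deltas": [
    [[0, 0, 0.005, -0.14], [0, 0, 0.005, -0.14], [0, 0, 0.005, -0.14], [0, 0, 0.005, -0.14], [0, 0, 0.005, -0.14], [0, 0, 0, 0], [0, 0, 0, 0], [0, 0, 0, 0]]
  ]
}}

```text
time_s: 17.65
position: [0.4204, -0.2501, 0.2264]
tcp_rot: [-2.757, -1.506, 0.001]
force: [-0.4, -0.0, 0.0]
finger_gap: 0.998
grip_force: 0.0
```

```bash
python3 - <<'E'
from station import arm
from h import *
go(arm.observe(),[.421,-.25,.20])
grips(arm.read_camera("wrist"))
E
```

```text
pos [ 0.4204 -0.2501  0.2264] yaw 57.3 q7 0.3 F [-0.4 -0.   0. ] gap 85.2 t 17.6
delta [0.0004 0.0004 0.0264] turn 0
px [324. 249.] centre [ 0.422  -0.2472] size [11.6 20.2] yaw(x) mod180 162.0
```

Emit:
{"api": "jog_arm", "payload": {
  "deltas": [
    [[0, 0, 0, -0.145], [0, 0, 0, -0.145], [0, 0, 0, -0.145], [0, 0, 0, -0.145], [0, 0, 0, -0.145], [0, 0, 0, -0.145], [0, 0, 0, -0.145], [0, 0, 0, -0.145], [0, 0, 0, -0.145], [0, 0, 0, -0.145]]
  ]
}}

```text
time_s: 18.7
position: [0.4205, -0.2502, 0.2266]
tcp_rot: [1.055, 2.959, -0.001]
force: [-0.2, -0.1, -0.3]
finger_gap: 0.995
grip_force: 0.0
```

Emit:
{"api": "jog_arm", "payload": {
  "deltas": [
    [[0, 0, 0.01, -0.13], [0, 0, 0.01, -0.13], [0, 0, 0.005, -0.117], [0, 0, 0, 0], [0, 0, 0, 0], [0, 0, 0, 0]]
  ]
}}

```text
time_s: 19.3
position: [0.4207, -0.2503, 0.2019]
tcp_rot: [0.492, 3.102, -0.001]
force: [0.2, 0.2, 0.6]
finger_gap: 0.994
grip_force: 0.0
```

```bash
python3 - <<'E'
from station import arm
from h import *
go(arm.observe(),[.422,-.2475,.13],162)
grips(arm.read_camera("wrist"))
E
```

```text
pos [ 0.4207 -0.2503  0.2019] yaw 162.0 q7 1.83 F [0.2 0.2 0.6] gap 84.9 t 19.3
delta [-0.0003  0.0031  0.0719] turn -0.001
px [326. 267.] centre [ 0.4203 -0.2483] size [13.1 20.3] yaw(x) mod180 164.9
px [617. 180.] centre [ 0.4263 -0.0629] size [14.  21.6] yaw(x) mod180 22.2
```

Emit:
{"api": "jog_arm", "payload": {
  "deltas": [
    [[0, 0.0022, 0.01, -0.035], [0, 0, 0.015, 0], [0, 0, 0.015, 0], [0, 0, 0.015, 0], [0, 0, 0.01, 0], [0, 0, 0.007, 0], [0, 0, 0, 0], [0, 0, 0, 0]]
  ]
}}

```text
time_s: 20.15
position: [0.4213, -0.2481, 0.1297]
tcp_rot: [0.435, 3.111, -0.0]
force: [0.6, -0.1, 0.5]
finger_gap: 0.992
grip_force: 0.0
```

Emit:
{"api": "jog_arm", "payload": {
  "deltas": [
    [[0, 0, 0, 0], [0, 0, 0, 0], [0, 0, 0, 0], [0, 0, 0, 0], [0, 0, 0, 0], [0, 0, 0, 0], [0, 0, 0, 0], [0, 0, 0, 0], [0, 0, 0, 0], [0, 0, 0, 0]]
  ],
  "hand": 0,
  "force": 50
}}

```text
time_s: 21.15
position: [0.4212, -0.2483, 0.1297]
tcp_rot: [0.435, 3.111, -0.001]
force: [-0.1, -0.3, 0.3]
finger_gap: 0.157
grip_force: 49.7
```

Emit:
{"api": "jog_arm", "payload": {
  "deltas": [
    [[0, 0, -0.01, 0], [0, 0, -0.02, 0], [0, 0, -0.02, 0], [0, 0, -0.02, 0], [0, 0, -0.02, 0], [0, 0, -0.02, 0], [0, 0, -0.02, 0], [0, 0, 0, 0], [0, 0, 0, 0]]
  ]
}}

```text
time_s: 22.05
position: [0.4207, -0.2475, 0.2593]
tcp_rot: [-0.434, -3.111, -0.001]
force: [-0.8, 1.0, -1.2]
finger_gap: 0.156
grip_force: 49.4
```

```bash
python3 - <<'E'
from station import arm
from h import *
go(arm.observe(),[.5675,-.227,.26],121)
w=arm.read_camera("wrist"); l,b=wood(w); print([(ce.round(),s[4]) for i,s,ce in b if s[4]>150])
E
```

```text
pos [ 0.4207 -0.2475  0.2593] yaw 164.1 q7 1.84 F [-0.8  1.  -1.2] gap 13.4 t 22.1
delta [-0.1356  0.0599 -0.0008] turn 0.752
[(array([564., 180.]), np.int32(456)), (array([324., 324.]), np.int32(2952))]
```

Emit:
{"api": "jog_arm", "payload": {
  "deltas": [
    [[-0.02, 0.008, 0, 0], [-0.03, 0.012, 0, 0], [-0.03, 0.012, 0, 0], [-0.03, 0.012, 0, 0], [-0.026, 0.011, 0, 0], [0, 0, 0, 0.15], [0, 0, 0, 0.15], [0, 0, 0, 0.15], [0, 0, 0, 0.15], [0, 0, 0, 0.152]]
  ]
}}

```text
refused, turn out of range in row 10
```

Emit:
{"api": "jog_arm", "payload": {
  "deltas": [
    [[0, 0, 0, 0], [0, 0, 0, 0]]
  ]
}}

```text
time_s: 22.3
position: [0.4206, -0.2477, 0.2585]
tcp_rot: [-0.434, -3.109, -0.001]
force: [-0.5, -0.2, -2.4]
finger_gap: 0.16
grip_force: 49.4
```

```bash
python3 - <<'E'
from station import arm
from h import *
go(arm.observe(),[.5675,-.227,.175],121)
E
```

```text
pos [ 0.4206 -0.2477  0.2585] yaw 164.1 q7 1.84 F [-0.5 -0.2 -2.4] gap 13.7 t 22.3
delta [-0.1358  0.0601  0.0832] turn 0.752
```

Emit:
{"api": "jog_arm", "payload": {
  "deltas": [
    [[-0.02, 0.008, 0, 0], [-0.035, 0.0145, 0, 0], [-0.035, 0.0145, 0, 0], [-0.046, 0.018, 0, 0], [0, 0, 0, 0.12], [0, 0, 0, 0.12], [0, 0, 0, 0.13], [0, 0, 0, 0.13], [0, 0, 0, 0.13], [0, 0, 0, 0.122]]
  ]
}}

```text
time_s: 23.3
position: [0.5667, -0.2321, 0.2584]
tcp_rot: [-1.553, -2.729, 0.001]
force: [0.7, -0.5, -0.6]
finger_gap: 0.158
grip_force: 49.4
```

Emit:
{"api": "jog_arm", "payload": {
  "deltas": [
    [[0, 0, 0, 0], [0, 0, 0, 0]]
  ]
}}

```text
time_s: 23.5
position: [0.5668, -0.2322, 0.2588]
tcp_rot: [-1.543, -2.735, 0.001]
force: [-0.1, -0.5, -1.3]
finger_gap: 0.157
grip_force: 49.4
```

```bash
python3 - <<'E'
from station import arm
from h import *
go(arm.observe(),[.5675,-.227,.175],121)
w=arm.read_camera("wrist"); cv2.imwrite("pics/w7.png",w["frame"][:,:,::-1])
E
```

```text
pos [ 0.5668 -0.2322  0.2588] yaw 121.2 q7 1.07 F [-0.1 -0.5 -1.3] gap 13.4 t 23.5
delta [0.004  0.0033 0.0838] turn 0.003
```

Emit:
{"api": "jog_arm", "payload": {
  "deltas": [
    [[0, 0.003, 0.015, 0], [0, 0, 0.02, 0], [0, 0, 0.02, 0], [0, 0, 0.015, 0], [0, 0, 0.01, 0], [0, 0, 0.004, 0], [0, 0, 0, 0], [0, 0, 0, 0]]
  ]
}}

```text
time_s: 24.35
position: [0.5701, -0.2312, 0.1763]
tcp_rot: [1.546, 2.733, 0.0]
force: [-0.4, 0.1, -1.5]
finger_gap: 0.157
grip_force: 49.3
```

```bash
python3 - <<'E'
from station import arm
from h import *
go(arm.observe(),[.544,-.1858,.175],121)
E
```

```text
pos [ 0.5701 -0.2312  0.1763] yaw 121.0 q7 1.09 F [-0.4  0.1 -1.5] gap 13.4 t 24.4
delta [0.0523 0.0011 0.0012] turn 0.0
```

Emit:
{"api": "jog_arm", "payload": {
  "deltas": [
    [[0, 0.001, 0.001, 0], [0.008, 0, 0, 0], [0.008, 0, 0, 0], [0.009, 0, 0, 0], [0.009, 0, 0, 0], [0.009, 0, 0, 0], [0.009, 0, 0, 0], [0, 0, 0, 0], [0, 0, 0, 0]]
  ]
}}

```text
time_s: 25.25
position: [0.5437, -0.1857, 0.1747]
tcp_rot: [1.546, 2.734, -0.0]
force: [0.5, 0.4, -0.9]
finger_gap: 0.157
grip_force: 49.4
```

```bash
python3 - <<'E'
from station import arm
from h import *
arc(arm.observe(),RC,RY)
E
```

```text
radius 0.0702 phi 175.9 tool phi 176.0
pos [ 0.5437 -0.1857  0.1747] yaw 121.0 q7 1.04 F [ 0.5  0.4 -0.9] gap 13.4 t 25.2
delta [-0.0002  0.0002 -0.0003] turn 0
```

Emit:
{"api": "jog_arm", "payload": {
  "deltas": [
    [[0.007, 0.0003, 0, 0.1], [0.007, 0.0003, 0, 0.1], [0.007, 0.0003, 0, 0.1], [0.007, 0.0003, 0, 0.1], [0.007, 0.0003, 0, 0.1], [0.007, 0.0003, 0, 0.1], [0, 0, 0, 0], [0, 0, 0, 0]]
  ]
}}

```text
time_s: 26.05
position: [0.5337, -0.1462, 0.1746]
tcp_rot: [2.283, 2.157, -0.001]
force: [-0.7, 0.6, -0.4]
finger_gap: 0.153
grip_force: 49.4
```

```bash
python3 - <<'E'
from station import arm
from h import *
arc(arm.observe(),RC,RY)
E
```

```text
radius 0.0704 phi 142.1 tool phi 141.7
pos [ 0.5337 -0.1462  0.1746] yaw 86.7 q7 0.51 F [-0.7  0.6 -0.4] gap 13.1 t 26.1
delta [ 0.0005  0.0004 -0.0004] turn 0
```

Emit:
{"api": "jog_arm", "payload": {
  "deltas": [
    [[0.0067, 0.0004, 0, 0.095], [0.0067, 0.0004, 0, 0.095], [0.0067, 0.0004, 0, 0.095], [0.0067, 0.0004, 0, 0.095], [0.0067, 0.0004, 0, 0.095], [0.0067, 0.0004, 0, 0.095], [0.0067, 0.0004, 0, 0.095], [0.0067, 0.0004, 0, 0.095], [0, 0, 0, 0], [0, 0, 0, 0]]
  ]
}}

```text
time_s: 27.05
position: [0.5562, -0.0992, 0.1745]
tcp_rot: [2.92, 1.157, -0.001]
force: [0.9, -0.2, -1.7]
finger_gap: 0.157
grip_force: 49.4
```

Emit:
{"api": "jog_arm", "payload": {
  "deltas": [
    [[0, 0, 0.002, 0], [0, 0, 0.002, 0], [0, 0, 0.002, 0], [0, 0, 0.0015, 0], [0, 0, 0.001, 0], [0, 0, 0, 0], [0, 0, 0, 0], [0, 0, 0, 0]]
  ]
}}

```text
time_s: 27.85
position: [0.5562, -0.0986, 0.1665]
tcp_rot: [2.922, 1.153, 0.0]
force: [-2.0, 0.2, 5.8]
finger_gap: 0.155
grip_force: 50.3
```

```bash
python3 - <<'E'
from station import arm
from h import *
arc(arm.observe(),RC,RY)
E
```

```text
radius 0.07 phi 98.1 tool phi 98.1
pos [ 0.5562 -0.0986  0.1665] yaw 43.1 q7 -0.17 F [-2.   0.2  5.8] gap 13.3 t 27.9
delta [ 0.     -0.     -0.0085] turn 0
```

Emit:
{"api": "jog_arm", "payload": {
  "deltas": [
    [[0, 0, -0.001, 0], [0, 0, 0, 0], [0, 0, 0, 0], [0, 0, 0, 0], [0, 0, 0, 0], [0, 0, 0, 0], [0, 0, 0, 0], [0, 0, 0, 0], [0, 0, 0, 0], [0, 0, 0, 0]]
  ],
  "hand": 0.06
}}

```text
time_s: 28.85
position: [0.5563, -0.0984, 0.167]
tcp_rot: [2.922, 1.153, -0.0]
force: [0.5, 0.6, -0.2]
finger_gap: 0.702
grip_force: 0.0
```

Emit:
{"api": "jog_arm", "payload": {
  "deltas": [
    [[0, 0, -0.01, 0], [0, 0, -0.02, 0], [0, 0, -0.025, 0], [0, 0, -0.025, 0], [0, 0, -0.025, 0], [0, 0, 0, 0], [0, 0, 0, 0]]
  ]
}}

```text
time_s: 29.55
position: [0.5563, -0.0985, 0.2728]
tcp_rot: [2.922, 1.153, 0.002]
force: [-0.4, 1.1, 0.4]
finger_gap: 0.7
grip_force: 0.0
```

```bash
python3 - <<'E'
from station import arm
from h import *
go(arm.observe(),[.43,-.061,.24])
w=arm.read_camera("wrist"); grips(w,.183)
s=arm.read_camera("scene"); c=arm.read_camera("top"); cv2.imwrite("pics/s8.png",cv2.resize(s["frame"][150:350,150:450,::-1],(720,480)))
l,b=wood(c)
print([(ce.round(0).tolist(),onplane(c,*ce,.140)[:2].round(3).tolist()) for i,st,ce in b if 25<st[4]<500])
E
```

```text
pos [ 0.5563 -0.0985  0.2728] yaw 43.1 q7 -0.26 F [-0.4  1.1  0.4] gap 59.7 t 29.6
delta [-0.0667 -0.1137  0.0326] turn 0
px [324. 249.] centre [ 0.5577 -0.0978] size [12.1 18.8] yaw(x) mod180 43.0
px [ 76. 217.] centre [0.4572 0.0423] size [11.6 19. ] yaw(x) mod180 3.0
px [379. 148.] centre [ 0.6228 -0.0797] size [12.7 20.3] yaw(x) mod180 166.6
[([304.0, 297.0], [0.424, -0.063])]
```

View pics/s8.png

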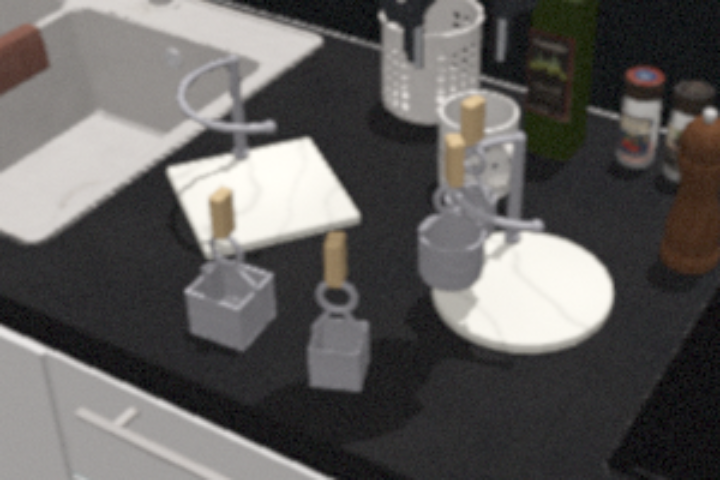

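Both round cups hang upright (large grip at (455,160), small at (470,120)). Next is square_small.

Emit:
{"api": "jog_arm", "payload": {
  "deltas": [
    [[-0.014, -0.023, 0, 0], [-0.02, -0.033, 0, 0], [-0.02, -0.033, 0, 0], [-0.016, -0.026, 0, 0], [0, 0, 0.02, 0.12], [0, 0, 0.02, 0.12], [0, 0, 0.015, 0.13], [0, 0, 0.015, 0], [0, 0, 0, 0], [0, 0, 0, 0]]
  ],
  "hand": 0.085
}}

```text
time_s: 30.7
position: [0.4264, -0.0624, 0.2018]
tcp_rot: [3.084, 0.596, -0.002]
force: [-0.0, -1.0, 0.6]
finger_gap: 0.994
grip_force: 0.0
```

```bash
python3 - <<'E'
from station import arm
from h import *
go(arm.observe(),[.426,-.062,.13],22)
for i in range(2): grips(arm.read_camera("wrist"))
E
```

```text
pos [ 0.4264 -0.0624  0.2018] yaw 21.9 q7 -0.52 F [-0.  -1.   0.6] gap 84.9 t 30.7
delta [-0.0001 -0.0005  0.0718] turn -0.002
px [321. 264.] centre [ 0.4285 -0.0596] size [11.9 19.5] yaw(x) mod180 21.9
px [120. 180.] centre [0.4319 0.0576] size [12.6 20.5] yaw(x) mod180 3.5
px [518.  53.] centre [ 0.5732 -0.1133] size [15.6 26.4] yaw(x) mod180 43.6
px [321. 264.] centre [ 0.4287 -0.0595] size [12.3 19.6] yaw(x) mod180 22.2
px [120. 180.] centre [0.4319 0.0576] size [12.4 20.5] yaw(x) mod180 3.8
px [517.  54.] centre [ 0.5731 -0.1132] size [15.5 26.5] yaw(x) mod180 44.1
```

Emit:
{"api": "jog_arm", "payload": {
  "deltas": [
    [[0.001, -0.0015, 0.01, 0], [0, 0, 0.015, 0], [0, 0, 0.015, 0], [0, 0, 0.015, 0], [0, 0, 0.01, 0], [0, 0, 0.007, 0], [0, 0, 0, 0], [0, 0, 0, 0]]
  ]
}}

```text
time_s: 31.6
position: [0.4272, -0.0607, 0.1302]
tcp_rot: [3.084, 0.596, 0.001]
force: [-0.1, -0.2, -0.1]
finger_gap: 0.999
grip_force: 0.0
```

Emit:
{"api": "jog_arm", "payload": {
  "deltas": [
    [[0, 0, 0, 0], [0, 0, 0, 0], [0, 0, 0, 0], [0, 0, 0, 0], [0, 0, 0, 0], [0, 0, 0, 0], [0, 0, 0, 0], [0, 0, 0, 0], [0, 0, 0, 0], [0, 0, 0, 0]]
  ],
  "hand": 0,
  "force": 50
}}

```text
time_s: 32.6
position: [0.4273, -0.0606, 0.1302]
tcp_rot: [3.084, 0.596, 0.001]
force: [0.8, 0.7, 4.1]
finger_gap: 0.156
grip_force: 49.5
```

Emit:
{"api": "jog_arm", "payload": {
  "deltas": [
    [[0, 0, -0.01, 0], [0, 0, -0.02, 0], [0, 0, -0.02, 0], [0, 0, -0.02, 0], [0, 0, -0.02, 0], [0, 0, -0.02, 0], [0, 0, -0.02, 0], [0, 0, -0.015, 0], [0, 0, 0, 0], [0, 0, 0, 0]]
  ]
}}

```text
time_s: 33.6
position: [0.4263, -0.0601, 0.2746]
tcp_rot: [-3.084, -0.596, 0.002]
force: [-0.2, 1.0, -1.8]
finger_gap: 0.156
grip_force: 48.8
```

```bash
python3 - <<'E'
from station import arm
from h import *
go(arm.observe(),[.5,-.01,.27],22)
w=arm.read_camera("wrist"); l,b=wood(w); print([(ce.round(),s[4]) for i,s,ce in b if s[4]>150])
E
```

```text
pos [ 0.4263 -0.0601  0.2746] yaw 21.9 q7 -0.65 F [-0.2  1.  -1.8] gap 13.3 t 33.6
delta [ 0.0871 -0.019   0.0045] turn -0.002
[(array([463.,  78.]), np.int32(650)), (array([175., 167.]), np.int32(577)), (array([324., 322.]), np.int32(2864))]
```

Emit:
{"api": "jog_arm", "payload": {
  "deltas": [
    [[0.025, -0.007, 0, 0], [0.042, -0.0115, 0, 0], [0.042, -0.0115, 0, 0], [0.042, -0.0115, 0, 0], [0.035, -0.0095, 0, 0], [0.018, -0.005, 0, 0], [0, 0, 0, -0.145], [0, 0, 0, -0.145], [0, 0, 0, -0.145], [0, 0, 0, -0.145]]
  ]
}}

```text
time_s: 34.65
position: [0.5946, 0.0675, 0.273]
tcp_rot: [-2.78, -1.46, 0.006]
force: [0.8, -0.6, -1.9]
finger_gap: 0.156
grip_force: 48.9
```

Emit:
{"api": "jog_arm", "payload": {
  "deltas": [
    [[0, 0, 0, -0.147], [0, 0, 0, -0.147], [0, 0, 0, -0.147], [0, 0, 0, -0.147], [0, 0, 0, -0.147], [0, 0, 0, -0.147], [0, 0, 0, -0.147], [0, 0, 0, -0.147], [0, 0, 0, -0.147], [0, 0, 0, -0.147]]
  ]
}}

```text
time_s: 35.65
position: [0.5945, 0.0673, 0.273]
tcp_rot: [-1.082, -2.945, 0.003]
force: [0.1, -0.4, -1.6]
finger_gap: 0.155
grip_force: 48.9
```

Emit:
{"api": "jog_arm", "payload": {
  "deltas": [
    [[0, 0, 0, 0], [0, 0, 0, 0]]
  ]
}}

```text
time_s: 35.85
position: [0.5949, 0.0672, 0.2738]
tcp_rot: [-1.096, -2.942, 0.002]
force: [-0.5, 0.5, -1.4]
finger_gap: 0.152
grip_force: 48.9
```

```bash
python3 - <<'E'
from station import arm
from h import *
go(arm.observe(),[.5945,.0683,.175],139.5)
w=arm.read_camera("wrist"); cv2.imwrite("pics/w9.png",w["frame"][:,:,::-1])
E
```

```text
pos [0.5949 0.0672 0.2738] yaw 139.1 q7 0.87 F [-0.5  0.5 -1.4] gap 13.0 t 35.9
delta [0.0008 0.0007 0.0988] turn -0.006
```

View pics/w9.png

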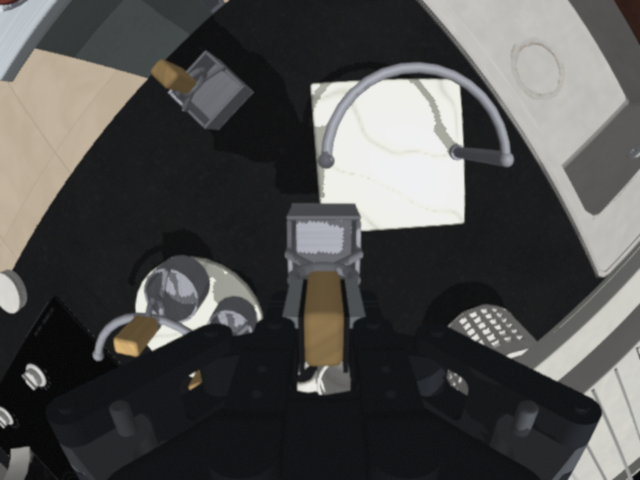

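Wrist view: the square stand's tip ball is at (326,160), the arc apex at (416,69) and the post top at (508,160). The held square_small is at (322,240), and the round cups hang at left.

```bash
python3 - <<'E'
from station import arm
from h import *
w=arm.read_camera("wrist")
pts=[(326,160),(331,130),(345,105),(378,78),(416,70),(455,80),(489,110),(504,145)]
P=np.array([onplane(w,*q,.13,True)[:2] for q in pts])
A=np.c_[2*P,np.ones(len(P))]; s=np.linalg.lstsq(A,(P**2).sum(1),rcond=None)[0]; print("c",s[:2],"r",np.sqrt(s[2]+s[:2]@s[:2]))
print("tip",P[0],"ang",np.degrees(np.arctan2(*(P[0]-s[:2])[::-1])))
E
```

```text
c [0.60524672 0.15340745] r 0.06987684183124904
tip [0.55826058 0.10210944] ang -132.48795961473917
```

Emit:
{"api": "jog_arm", "payload": {
  "deltas": [
    [[0, 0.001, 0.015, 0], [0, 0, 0.02, 0], [0, 0, 0.02, 0], [0, 0, 0.02, 0], [0, 0, 0.015, 0], [0, 0, 0.008, 0], [0, 0, 0, 0], [0, 0, 0, 0]]
  ]
}}

```text
time_s: 36.75
position: [0.5966, 0.0683, 0.1776]
tcp_rot: [1.092, 2.945, 0.0]
force: [-0.6, 0.5, -2.0]
finger_gap: 0.156
grip_force: 48.9
```

```bash
sed -i 's/SC,SY=.*/SC,SY=(.604,.1537),53/' h.py; python3 - <<'E'
from station import arm
from h import *
go(arm.observe(),[.5581,.1009,.175],139)
E
```

```text
pos [0.5966 0.0683 0.1776] yaw 139.3 q7 0.91 F [-0.6  0.5 -2. ] gap 13.3 t 36.8
delta [ 0.0505 -0.0004  0.0025] turn 0.005
```

Emit:
{"api": "jog_arm", "payload": {
  "deltas": [
    [[0, 0, 0.0025, 0.005], [0.008, 0, 0, 0], [0.008, 0, 0, 0], [0.008, 0, 0, 0], [0.009, 0, 0, 0], [0.009, 0, 0, 0], [0.0085, 0, 0, 0], [0, 0, 0, 0], [0, 0, 0, 0]]
  ]
}}

```text
time_s: 37.65
position: [0.558, 0.1015, 0.1746]
tcp_rot: [1.098, 2.943, -0.0]
force: [0.6, -0.5, -1.1]
finger_gap: 0.157
grip_force: 48.9
```

```bash
python3 - <<'E'
from station import arm
from h import *
arc(arm.observe(),SC,SY)
E
```

```text
radius 0.0696 phi 175.6 tool phi 176.1
pos [0.558  0.1015 0.1746] yaw 139.1 q7 0.84 F [ 0.6 -0.5 -1.1] gap 13.4 t 37.6
delta [-0.0005 -0.0004 -0.0004] turn 0
```

Emit:
{"api": "jog_arm", "payload": {
  "deltas": [
    [[0.007, 0.0003, 0, 0.1], [0.007, 0.0003, 0, 0.1], [0.007, 0.0003, 0, 0.1], [0.007, 0.0003, 0, 0.1], [0.007, 0.0003, 0, 0.1], [0.007, 0.0003, 0, 0.1], [0.007, 0.0003, 0, 0.1], [0.007, 0.0003, 0, 0.1], [0, 0, 0, 0], [0, 0, 0, 0]]
  ]
}}

```text
time_s: 38.65
position: [0.5339, 0.1498, 0.1745]
tcp_rot: [2.156, 2.284, -0.0]
force: [-0.1, -0.5, -1.5]
finger_gap: 0.157
grip_force: 48.9
```

```bash
python3 - <<'E'
from station import arm
from h import *
arc(arm.observe(),SC,SY)
E
```

```text
radius 0.0702 phi 130.2 tool phi 130.3
pos [0.5339 0.1498 0.1745] yaw 93.3 q7 0.13 F [-0.1 -0.5 -1.5] gap 13.4 t 38.6
delta [-0.0001  0.0002 -0.0005] turn 0
```

Emit:
{"api": "jog_arm", "payload": {
  "deltas": [
    [[0.007, 0.0003, 0, 0.1], [0.007, 0.0003, 0, 0.1], [0.007, 0.0003, 0, 0.1], [0.007, 0.0003, 0, 0.1], [0.007, 0.0003, 0, 0.1], [0.007, 0.0003, 0, 0.1], [0.007, 0.0003, 0, 0.1], [0.007, 0.0003, 0, 0.1], [0, 0, 0, 0], [0, 0, 0, 0]]
  ]
}}

```text
time_s: 39.65
position: [0.5516, 0.2009, 0.1744]
tcp_rot: [2.875, 1.265, -0.001]
force: [0.4, -0.8, -1.7]
finger_gap: 0.16
grip_force: 48.9
```

```bash
python3 - <<'E'
from station import arm
from h import *
arc(arm.observe(),SC,SY)
E
```

```text
radius 0.0705 phi 85.0 tool phi 84.5
pos [0.5516 0.2009 0.1744] yaw 47.5 q7 -0.59 F [ 0.4 -0.8 -1.7] gap 13.6 t 39.6
delta [ 0.0006  0.0005 -0.0006] turn 0
```

Emit:
{"api": "jog_arm", "payload": {
  "deltas": [
    [[0.007, 0.0004, 0, 0.1], [0.007, 0.0004, 0, 0.1], [0.007, 0.0004, 0, 0.1], [0.007, 0.0004, 0, 0.1], [0.007, 0.0004, 0, 0.1], [0.007, 0.0004, 0, 0.1], [0.007, 0.0004, 0, 0.1], [0.007, 0.0003, 0, 0.1], [0.007, 0.0004, 0, 0.1], [0, 0, 0, 0]]
  ]
}}

```text
time_s: 40.65
position: [0.609, 0.2227, 0.1743]
tcp_rot: [3.139, -0.114, 0.0]
force: [-0.7, 0.2, -2.2]
finger_gap: 0.156
grip_force: 48.9
```

Emit:
{"api": "jog_arm", "payload": {
  "deltas": [
    [[0, 0, 0.002, 0], [0, 0, 0.002, 0], [0, 0, 0.002, 0], [0, 0, 0.0015, 0], [0, 0, 0.001, 0], [0, 0, 0, 0], [0, 0, 0, 0], [0, 0, 0, 0]]
  ]
}}

```text
time_s: 41.45
position: [0.6082, 0.2238, 0.1672]
tcp_rot: [-3.139, 0.114, 0.001]
force: [-2.8, -0.4, 5.2]
finger_gap: 0.159
grip_force: 50.0
```

```bash
python3 - <<'E'
from station import arm
from h import *
arc(arm.observe(),SC,SY)
E
```

```text
radius 0.0703 phi 33.6 tool phi 32.8
pos [0.6082 0.2238 0.1672] yaw -4.2 q7 -1.38 F [-2.8 -0.4  5.2] gap 13.6 t 41.5
delta [ 0.0009  0.0002 -0.0078] turn 0
```

Emit:
{"api": "jog_arm", "payload": {
  "deltas": [
    [[0, 0, -0.001, 0], [0, 0, 0, 0], [0, 0, 0, 0], [0, 0, 0, 0], [0, 0, 0, 0], [0, 0, 0, 0], [0, 0, 0, 0], [0, 0, 0, 0], [0, 0, 0, 0], [0, 0, 0, 0]]
  ],
  "hand": 0.06
}}

```text
time_s: 42.45
position: [0.6085, 0.2239, 0.167]
tcp_rot: [3.139, -0.115, 0.0]
force: [-0.0, 0.4, 0.3]
finger_gap: 0.704
grip_force: 0.0
```

Emit:
{"api": "jog_arm", "payload": {
  "deltas": [
    [[0, 0, -0.01, 0], [0, 0, -0.02, 0], [0, 0, -0.025, 0], [0, 0, -0.025, 0], [0, 0, -0.025, 0], [0, 0, 0, 0], [0, 0, 0, 0]]
  ]
}}

```text
time_s: 43.15
position: [0.6086, 0.2237, 0.2728]
tcp_rot: [-3.139, 0.115, -0.002]
force: [-0.3, 0.3, -1.0]
finger_gap: 0.701
grip_force: 0.0
```

```bash
python3 - <<'E'
from station import arm
from h import *
go(arm.observe(),[.431,.058,.2],3.5)
w=arm.read_camera("wrist"); grips(w,.183); c=arm.read_camera("top")
l,b=wood(c)
print([(ce.round(0).tolist(),onplane(c,*ce,.140)[:2].round(3).tolist()) for i,st,ce in b if 15<st[4]<500])
E
```

```text
pos [0.6086 0.2237 0.2728] yaw -4.2 q7 -1.47 F [-0.3  0.3 -1. ] gap 59.8 t 43.1
delta [-0.165   0.1783  0.0725] turn -0.134
px [325. 249.] centre [0.6098 0.223 ] size [12.6 20.1] yaw(x) mod180 175.4
[([309.0, 210.0], [0.627, -0.08]), ([176.0, 221.0], [0.609, 0.234]), ([319.0, 238.0], [0.559, -0.1]), ([252.0, 296.0], [0.429, 0.058])]
```

Emit:
{"api": "jog_arm", "payload": {
  "deltas": [
    [[-0.02, 0.0215, 0, 0], [-0.03, 0.0325, 0, 0], [-0.03, 0.0325, 0, 0], [-0.03, 0.0325, 0, 0], [-0.03, 0.0325, 0, 0], [-0.025, 0.0265, 0, 0], [0, 0, 0.03, -0.134], [0, 0, 0.03, 0], [0, 0, 0.0125, 0], [0, 0, 0, 0]]
  ],
  "hand": 0.085
}}

```text
time_s: 44.25
position: [0.4296, 0.0585, 0.1979]
tcp_rot: [3.139, 0.095, -0.007]
force: [-0.3, 0.2, -0.2]
finger_gap: 0.996
grip_force: 0.0
```

Emit:
{"api": "jog_arm", "payload": {
  "deltas": [
    [[0, 0, 0, 0], [0, 0, 0, 0]]
  ]
}}

```text
time_s: 44.45
position: [0.4318, 0.0583, 0.2003]
tcp_rot: [3.14, 0.096, 0.003]
force: [-0.3, -0.6, 0.5]
finger_gap: 0.997
grip_force: 0.0
```

```bash
python3 - <<'E'
from station import arm
from h import *
go(arm.observe(),[.430,.058,.13],3.5)
grips(arm.read_camera("wrist"))
E
```

```text
pos [0.4318 0.0583 0.2003] yaw 3.5 q7 -0.98 F [-0.3 -0.6  0.5] gap 85.2 t 44.5
delta [-0.002   0.0001  0.0703] turn -0.0
px [324. 268.] centre [0.4336 0.059 ] size [12.1 16.9] yaw(x) mod180 4.0
```

Emit:
{"api": "jog_arm", "payload": {
  "deltas": [
    [[0, 0, 0.01, 0], [0, 0, 0.015, 0], [0, 0, 0.015, 0], [0, 0, 0.015, 0], [0, 0, 0.01, 0], [0, 0, 0.0055, 0], [0, 0, 0, 0], [0, 0, 0, 0]]
  ]
}}

```text
time_s: 45.3
position: [0.4312, 0.0583, 0.1293]
tcp_rot: [3.14, 0.095, 0.001]
force: [-0.1, -0.0, 0.2]
finger_gap: 0.995
grip_force: 0.0
```

Emit:
{"api": "jog_arm", "payload": {
  "deltas": [
    [[0, 0, 0, 0], [0, 0, 0, 0], [0, 0, 0, 0], [0, 0, 0, 0], [0, 0, 0, 0], [0, 0, 0, 0], [0, 0, 0, 0], [0, 0, 0, 0], [0, 0, 0, 0], [0, 0, 0, 0]]
  ],
  "hand": 0,
  "force": 50
}}

```text
time_s: 46.3
position: [0.4311, 0.0583, 0.1292]
tcp_rot: [3.14, 0.095, 0.001]
force: [-0.3, -0.9, 2.9]
finger_gap: 0.157
grip_force: 49.2
```

Emit:
{"api": "jog_arm", "payload": {
  "deltas": [
    [[0, 0, -0.01, 0], [0, 0, -0.02, 0], [0, 0, -0.02, 0], [0, 0, -0.02, 0], [0, 0, -0.02, 0], [0, 0, -0.02, 0], [0, 0, -0.02, 0], [0, 0, -0.015, 0], [0, 0, 0, 0], [0, 0, 0, 0]]
  ]
}}

```text
time_s: 47.3
position: [0.4302, 0.0587, 0.2737]
tcp_rot: [-3.14, -0.096, 0.002]
force: [0.1, 0.6, -1.9]
finger_gap: 0.158
grip_force: 48.8
```

```bash
python3 - <<'E'
from station import arm
from h import *
go(arm.observe(),[.5965,.066,.275],139)
w=arm.read_camera("wrist"); l,b=wood(w); print([(ce.round(),s[4]) for i,s,ce in b if s[4]>150])
E
```

```text
pos [0.4302 0.0587 0.2737] yaw 3.5 q7 -1.11 F [ 0.1  0.6 -1.9] gap 13.5 t 47.3
delta [ 0.1664  0.0029 -0.0015] turn -2.365
[(array([569.,  80.]), np.int32(474)), (array([323., 292.]), np.int32(952)), (array([323., 341.]), np.int32(1887))]
```

Emit:
{"api": "jog_arm", "payload": {
  "deltas": [
    [[0.02, 0, 0, 0], [0.04, 0.001, 0, 0], [0.045, 0.001, 0, 0], [0.04, 0.001, 0, 0], [0.0215, 0, 0, 0], [0, 0, 0, -0.14], [0, 0, 0, -0.145], [0, 0, 0, -0.145], [0, 0, 0, -0.145], [0, 0, 0, -0.145]]
  ]
}}

```text
time_s: 48.35
position: [0.5965, 0.0655, 0.2722]
tcp_rot: [-2.901, -1.203, 0.005]
force: [-0.5, -0.1, -1.5]
finger_gap: 0.156
grip_force: 48.9
```

Emit:
{"api": "jog_arm", "payload": {
  "deltas": [
    [[0, 0, 0, -0.145], [0, 0, 0, -0.145], [0, 0, 0, -0.145], [0, 0, 0, -0.145], [0, 0, 0, -0.145], [0, 0, 0, -0.145], [0, 0, 0, -0.145], [0, 0, 0, -0.145], [0, 0, 0, -0.145], [0, 0, 0, -0.145]]
  ]
}}

```text
time_s: 49.35
position: [0.5964, 0.0654, 0.2722]
tcp_rot: [-1.373, -2.822, 0.003]
force: [0.5, 0.1, -1.0]
finger_gap: 0.157
grip_force: 48.9
```

Emit:
{"api": "jog_arm", "payload": {
  "deltas": [
    [[0, 0, 0, -0.145], [0, 0, 0, -0.05], [0, 0, 0, 0], [0, 0, 0, 0]]
  ]
}}

```text
time_s: 49.75
position: [0.5967, 0.0653, 0.2728]
tcp_rot: [-1.102, -2.94, 0.002]
force: [0.3, -1.1, -1.0]
finger_gap: 0.157
grip_force: 49.0
```

```bash
python3 - <<'E'
from station import arm
from h import *
go(arm.observe(),[.5966,.0676,.175],139)
E
```

```text
pos [0.5967 0.0653 0.2728] yaw 138.9 q7 0.89 F [ 0.3 -1.1 -1. ] gap 13.4 t 49.8
delta [0.0014 0.0018 0.0978] turn -0.002
```

Emit:
{"api": "jog_arm", "payload": {
  "deltas": [
    [[0, 0.0015, 0.015, 0], [0, 0, 0.02, 0], [0, 0, 0.02, 0], [0, 0, 0.02, 0], [0, 0, 0.015, 0], [0, 0, 0.009, 0], [0, 0, 0, 0], [0, 0, 0, 0]]
  ]
}}

```text
time_s: 50.55
position: [0.5986, 0.0667, 0.1754]
tcp_rot: [1.101, 2.942, 0.0]
force: [-0.3, -0.5, -0.9]
finger_gap: 0.157
grip_force: 48.9
```

```bash
python3 - <<'E'
from station import arm
from h import *
go(arm.observe(),[.5581,.1009,.175],139)
E
```

```text
pos [0.5986 0.0667 0.1754] yaw 139.0 q7 0.93 F [-0.3 -0.5 -0.9] gap 13.4 t 50.5
delta [ 0.0531 -0.0008  0.0003] turn -0.0
```

Emit:
{"api": "jog_arm", "payload": {
  "deltas": [
    [[0, -0.0005, 0, 0], [0.008, 0, 0, 0], [0.009, 0, 0, 0], [0.009, 0, 0, 0], [0.009, 0, 0, 0], [0.009, 0, 0, 0], [0.009, 0, 0, 0], [0, 0, 0, 0], [0, 0, 0, 0]]
  ]
}}

```text
time_s: 51.45
position: [0.558, 0.1012, 0.1751]
tcp_rot: [1.1, 2.942, -0.0]
force: [-0.6, -0.3, -0.9]
finger_gap: 0.16
grip_force: 49.0
```

```bash
python3 - <<'E'
from station import arm
from h import *
arc(arm.observe(),SC,SY)
E
```

```text
radius 0.0698 phi 175.8 tool phi 176.0
pos [0.558  0.1012 0.1751] yaw 139.0 q7 0.87 F [-0.6 -0.3 -0.9] gap 13.7 t 51.5
delta [-0.0003 -0.0002  0.0001] turn 0
```

Emit:
{"api": "jog_arm", "payload": {
  "deltas": [
    [[0.007, 0.0003, 0, 0.1], [0.007, 0.0003, 0, 0.1], [0.007, 0.0003, 0, 0.1], [0.007, 0.0003, 0, 0.1], [0.007, 0.0003, 0, 0.1], [0.007, 0.0003, 0, 0.1], [0, 0, 0, 0], [0, 0, 0, 0]]
  ]
}}

```text
time_s: 52.25
position: [0.5363, 0.1357, 0.175]
tcp_rot: [1.918, 2.487, -0.0]
force: [-0.1, -0.9, -1.1]
finger_gap: 0.157
grip_force: 48.9
```

```bash
python3 - <<'E'
from station import arm
from h import *
arc(arm.observe(),SC,SY)
E
```

```text
radius 0.0701 phi 141.9 tool phi 141.7
pos [0.5363 0.1357 0.175 ] yaw 104.7 q7 0.33 F [-0.1 -0.9 -1.1] gap 13.4 t 52.2
delta [0.0002 0.0001 0.    ] turn 0
```

Emit:
{"api": "jog_arm", "payload": {
  "deltas": [
    [[0.0069, 0.0003, 0, 0.098], [0.0069, 0.0003, 0, 0.098], [0.0069, 0.0003, 0, 0.098], [0.0069, 0.0003, 0, 0.098], [0.0069, 0.0003, 0, 0.098], [0.0069, 0.0003, 0, 0.098], [0, 0, 0, 0], [0, 0, 0, 0]]
  ]
}}

```text
time_s: 53.05
position: [0.5374, 0.1761, 0.175]
tcp_rot: [2.556, 1.825, -0.001]
force: [0.4, -0.2, -1.7]
finger_gap: 0.158
grip_force: 49.0
```

Emit:
{"api": "jog_arm", "payload": {
  "deltas": [
    [[0, 0, 0.002, 0], [0, 0, 0.002, 0], [0, 0, 0.002, 0], [0, 0, 0.0015, 0], [0, 0, 0.0015, 0], [0, 0, 0, 0], [0, 0, 0, 0], [0, 0, 0, 0]]
  ]
}}

```text
time_s: 53.85
position: [0.5373, 0.1768, 0.1662]
tcp_rot: [2.559, 1.822, 0.0]
force: [-0.7, -0.7, 1.4]
finger_gap: 0.157
grip_force: 49.4
```

```bash
python3 - <<'E'
from station import arm
from h import *
arc(arm.observe(),SC,SY)
E
```

```text
radius 0.0706 phi 107.9 tool phi 107.9
pos [0.5373 0.1768 0.1662] yaw 70.9 q7 -0.19 F [-0.7 -0.7  1.4] gap 13.4 t 53.9
delta [-0.      0.0006 -0.0088] turn 0
```

Touching. Release and rise, then check.

Emit:
{"api": "jog_arm", "payload": {
  "deltas": [
    [[0, 0, 0, 0], [0, 0, 0, 0], [0, 0, 0, 0], [0, 0, 0, 0], [0, 0, 0, 0], [0, 0, 0, 0], [0, 0, 0, 0], [0, 0, 0, 0], [0, 0, 0, 0], [0, 0, 0, 0]]
  ],
  "hand": 0.06
}}

```text
time_s: 54.85
position: [0.5372, 0.177, 0.166]
tcp_rot: [2.559, 1.823, -0.0]
force: [0.4, 0.7, 0.4]
finger_gap: 0.702
grip_force: 0.0
```

Emit:
{"api": "jog_arm", "payload": {
  "deltas": [
    [[0, 0, -0.01, 0], [0, 0, -0.02, 0], [0, 0, -0.025, 0], [0, 0, -0.025, 0], [0, 0, -0.025, 0], [0, -0.03, 0, 0], [0, -0.04, 0, 0], [0, -0.04, 0, 0], [0, 0, 0, 0], [0, 0, 0, 0]]
  ]
}}

```text
time_s: 55.85
position: [0.4331, 0.2135, 0.2718]
tcp_rot: [-2.557, -1.825, -0.002]
force: [0.8, -0.9, -0.1]
finger_gap: 0.702
grip_force: 0.0
```

Emit:
{"api": "jog_arm", "payload": {
  "deltas": [
    [[0, 0, 0, 0], [0, 0, 0, 0], [0, 0, 0, 0], [0, 0, 0, 0], [0, 0, 0, 0], [0, 0, 0, 0], [0, 0, 0, 0], [0, 0, 0, 0], [0, 0, 0, 0], [0, 0, 0, 0]]
  ]
}}

```text
time_s: 56.85
position: [0.4332, 0.2129, 0.271]
tcp_rot: [2.559, 1.823, -0.0]
force: [0.8, 0.2, -0.7]
finger_gap: 0.702
grip_force: 0.0
```

```bash
python3 - <<'E'
from station import arm
from h import *
go(arm.observe(),[.5,.1,.27])
for i in range(2):
    w=arm.read_camera("wrist"); grips(w,.183)
c=arm.read_camera("top");s=arm.read_camera("scene")
for n,k in(("top",c),("scene",s)):
    l,b=wood(k); print(n,[(ce.round(0).tolist(),onplane(k,*ce,.167)[:2].round(3).tolist(),int(st[4])) for i,st,ce in b if 15<st[4]<500])
E
```

```text
pos [0.4332 0.2129 0.271 ] yaw 70.9 q7 -0.44 F [ 0.8  0.2 -0.7] gap 59.9 t 56.9
delta [-0.0849  0.1     0.001 ] turn 0
px [494. 250.] centre [0.5371 0.1778] size [12.6 20.9] yaw(x) mod180 71.0
px [567. 152.] centre [0.6069 0.2241] size [13.1 21.1] yaw(x) mod180 176.9
px [494. 250.] centre [0.5371 0.1778] size [12.6 20.9] yaw(x) mod180 71.0
px [567. 152.] centre [0.6069 0.2241] size [13.1 21.1] yaw(x) mod180 176.9
top [([310.0, 211.0], [0.62, -0.081], 71), ([176.0, 220.0], [0.608, 0.226], 84), ([321.0, 241.0], [0.551, -0.104], 63), ([197.0, 250.0], [0.537, 0.177], 78)]
scene [([230.0, 177.0], [0.563, 0.19], 276), ([343.0, 210.0], [0.576, -0.098], 349), ([447.0, 203.0], [0.718, -0.276], 17)]
```

Emit:
{"api": "jog_arm", "payload": {
  "deltas": [
    [[0, -0.01, 0, 0], [0, 0, 0, 0], [0, 0, 0, 0], [0, 0, 0, 0], [0, 0, 0, 0], [0, 0, 0, 0], [0, 0, 0, 0], [0, 0, 0, 0], [0, 0, 0, 0], [0, 0, 0, 0]]
  ]
}}

```text
time_s: 58.05
position: [0.4238, 0.2162, 0.271]
tcp_rot: [2.559, 1.823, -0.0]
force: [0.1, 0.4, 0.5]
finger_gap: 0.702
grip_force: 0.0
```

```bash
python3 - <<'E'
from station import arm
from h import *
a=None
for i in range(6):
    c=arm.read_camera("top"); l,b=wood(c); print([(ce.round(1).tolist(),st[:5].tolist()) for _,st,ce in b if 15<st[4]<500])
s=arm.read_camera("scene"); l,b=wood(s); print([(ce.round(1).tolist(),st[:5].tolist()) for _,st,ce in b if 15<st[4]<500])
print(arm.observe()["time_s"])
E
```

```text
[([310.0, 210.9], [307, 205, 7, 13, 70]), ([175.7, 219.4], [172, 214, 9, 12, 82]), ([320.8, 240.5], [316, 237, 10, 8, 63]), ([196.8, 249.9], [191, 246, 12, 9, 72])]
[([310.0, 210.9], [307, 205, 7, 13, 70]), ([175.6, 219.3], [172, 214, 9, 12, 81]), ([320.8, 240.5], [316, 237, 10, 8, 63]), ([197.2, 249.9], [191, 246, 14, 9, 78])]
[([310.0, 210.9], [307, 205, 7, 13, 70]), ([175.7, 219.4], [172, 214, 9, 12, 82]), ([320.8, 240.5], [316, 237, 10, 8, 63]), ([196.6, 249.8], [191, 246, 12, 9, 72])]
[([310.0, 210.9], [307, 205, 7, 13, 70]), ([175.7, 219.4], [172, 214, 9, 12, 82]), ([320.8, 240.5], [316, 237, 10, 8, 63]), ([196.8, 249.8], [191, 246, 14, 8, 74])]
[([310.0, 210.9], [307, 205, 7, 13, 70]), ([175.7, 219.4], [172, 214, 9, 12, 83]), ([320.8, 240.5], [316, 237, 10, 8, 63]), ([197.2, 250.0], [191, 246, 14, 9, 78])]
[([310.0, 210.9], [307, 205, 7, 13, 70]), ([175.8, 219.6], [172, 214, 11, 12, 83]), ([320.8, 240.5], [316, 237, 10, 8, 63]), ([197.1, 249.9], [191, 246, 14, 9, 77])]
[([230.2, 177.5], [224, 160, 13, 36, 274]), ([342.7, 210.1], [335, 191, 17, 38, 346]), ([445.3, 202.1], [439, 199, 13, 6, 26])]
58.4
```

```bash
python3 -c "
from station import arm
print(arm.close_job())"
```

```text
the job is handed in; nothing more can be done
None
```

All four measuring cups hang upright and still, the round ones on the round-foot stand at about 41° and 98–104° and the square ones on the square-foot stand at about 33° and 108°, all past the quarter nearest the tip; I handed the job in at about 58 s with no verdict returned.

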